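Pack the sampling tray

TASK

Pack the grey tray for the sampling round: stand the large amber bottle in the widest round cup, the small amber bottle in the middle-sized cup, the one vial that is out of the rack in the narrowest cup and the lidded jar in the square box. Set each one down upright; do not drop anything or tip it over. The clear bottle and the open beaker do not belong to the kit: leave them where they stand.

Things in the scene. Friction and masses are not known exactly. Their poses are not given: they have to be found in the camera images.
- large_bottle: large amber glass reagent bottle with a cap, round, 67 mm diameter, 145 mm tall; the cap is 35 mm in diameter and spans heights 123 to 145 mm; loose, about 0.33 kg, stands upright; origin at the centre of its underside, z up
- small_bottle: small amber glass bottle with a cap, round, 52 mm diameter, 105 mm tall; the cap is 27 mm in diameter and spans heights 91 to 105 mm; loose, about 0.16 kg, stands upright; origin at the centre of its underside, z up
- vial: the single loose screw-cap vial standing on the bench, 27 mm diameter, 95 mm tall; the cap is 24 mm in diameter and spans heights 80 to 95 mm; loose, about 0.03 kg; origin at the centre of its underside, z up. (The vials in the full rack at the right belong there and are fixed.)
- jar: squat round jar with a screw lid, 58 mm diameter, 50 mm tall; the lid is 57 mm in diameter and spans heights 42 to 50 mm, the straight side below it is about as wide; loose, about 0.06 kg; stands upright; origin at the centre of its underside, z up
- clear_bottle: look-alike that stays: clear bottle with a cap, 68 mm diameter, 140 mm tall, about the size of the large amber bottle; loose, about 0.24 kg; origin at the centre of its underside
- beaker: look-alike that stays: empty open glass beaker, 55 mm diameter, 66 mm tall, about the size of the jar but without a lid; loose, about 0.05 kg; origin at the centre of its underside
- pocket_wide: widest of three round white open cups fixed in the grey tray (the tray is fixed to the bench; four stations in a 2 x 2 square, 130 mm apart, which station is where varies): inner diameter 88 mm, wall 3 mm, 36 mm tall, inner floor 4 mm above its origin; origin at the centre of its underside, which lies 6 mm above the bench; z up
- pocket_medium: middle-sized round white cup in the tray: inner diameter 70 mm, wall 3 mm, 36 mm tall, inner floor 4 mm above its origin; origin at the centre of its underside, 6 mm above the bench; z up
- pocket_narrow: narrowest round white cup in the tray: inner diameter 48 mm, wall 3 mm, 36 mm tall, inner floor 4 mm above its origin; origin at the centre of its underside, 6 mm above the bench; z up
- pocket_square: square white open box in the tray: inside 76 x 76 mm, wall 3 mm, 20 mm tall, inner floor 3 mm above its origin; its sides are parallel to the tray's; origin at the centre of its underside, 6 mm above the bench; z up
Not all that is in view belongs to the job. Leave any red or turquoise look-alike of the vial alone.

How it is judged (in metres and radians):
At the end, for the whole second after the job is handed in: Large amber bottle in the wide cup, small one in the medium cup, vial in the narrow cup, jar in the square box: each down on the floor, within 16 mm (large bottle, jar) or 14 mm of centre, upright to 0.12 rad, released, at rest; clear bottle and beaker upright within 20 mm of their start (horizontal distance between large_bottle and pocket_wide below 0.016 m and z of large_bottle in the frame of pocket_wide below 0.01 m and angle between each of large_bottle, small_bottle, vial, jar, clear_bottle, beaker's own z axis and vertical below 0.12 rad and linear speed of each of large_bottle, small_bottle, vial, jar below 0.02 m/s and horizontal distance between small_bottle and pocket_medium below 0.014 m and z of small_bottle in the frame of pocket_medium below 0.01 m and horizontal distance between vial and pocket_narrow below 0.014 m and z of vial in the frame of pocket_narrow below 0.01 m and horizontal distance between jar and pocket_square below 0.016 m and z of jar in the frame of pocket_square below 0.01 m and distance of each of clear_bottle, beaker from where it was at the start of the episode below 0.02 m); the robot touches nothing.
It fails at once if the clear bottle or the beaker is moved or knocked over (distance of any of clear_bottle, beaker from where it was at the start of the episode above 0.03 m or angle between any of clear_bottle, beaker's own z axis and vertical above 0.5 rad).
It fails at once if a bottle, the vial or the jar is tipped over (angle between any of large_bottle, small_bottle, vial, jar's own z axis and vertical above 0.8 rad).
It fails at once if a bottle, the vial or the jar is dropped (falls freely for more than about 2 cm) ((contact force between large_bottle and anything else below 0.02 N and linear speed of large_bottle above 0.6 m/s) or (contact force between small_bottle and anything else below 0.02 N and linear speed of small_bottle above 0.6 m/s) or (contact force between vial and anything else below 0.02 N and linear speed of vial above 0.6 m/s) or (contact force between jar and anything else below 0.02 N and linear speed of jar above 0.6 m/s)).
It also fails if it takes over 99 s, if anything falls off the work surface, if the arm or the gripper's body presses on something with over 40 N, if the wrist force passes 120 N, or if a joint passes its speed limit or range.

ROBOT

A 6-joint arm with a two-finger parallel gripper is mounted at the origin on a cart in front of the work surface, level with it; the furniture and walls round the work are solid. World frame = base frame: x ahead of the robot, y to its left, z up, the work surface at z = 0. Lengths are in mm, angles in rad, forces in N, time in s.
With the tool pointing down it reaches from about 275 to 1000 mm from the base axis. Payload 8.4 kg.
Tool frame: the origin (TCP) lies between the finger pads; the fingertips stand r.nose_length ahead of it and the grasp point (between the pads) lies 8 mm behind it (r.nose_length is the distance from the TCP to the fingertips, in mm); y points along the fingers, x is the direction in which the jaws open and shut, and the axes are right-handed (so a half turn about y gives the same grasp; the last joint's range is limited). The gripper opens to 85 mm and grips with 20 to 120 N. Pads are 22 mm wide; open, the fingers measure 114 mm over their backs; the gripper's body (76 mm by 85 mm) begins 54 mm behind the grasp point. The pads swing forward as they close: fully open they stand 13 mm farther back than shut.
Start: joints at [1.291, 0.353, 1.633, -0, 1.155, -0.002], TCP at [171.399, 601.041, 242.281] pointing down, gripper open.
Joint ranges: [-2.63, 2.63], [-0.92, 2.1], [0.06, 2.66], [-1.3, 4.44], [0, 2.69], [-3.02, 3.02]. Speed limits (rad/s): [2.22, 2.22, 2.79, 3.14, 3.14, 3.14].

INTERFACE

Orientations are given as [roll, pitch, yaw] about the fixed x, y, z axes, in that order (R = Rz(yaw) Ry(pitch) Rx(roll)).
In Python, from rig import r, cams, order gives the robot as it stands. The module is installed in compiled form; this text tells all that it offers.
- The arm moves only by the shell command python3 -m crank 'ROWS' [FORCE]. ROWS is JSON, a list of rows, each a list of 7 numbers: the turn, a rotation vector about the tool's x, y, z in degrees, then the shift along the tool's x, y, z in cm, then the opening, from -1 (shut) to 1 (fully open). A call has exactly 10 rows; each row shifts and turns the pose as measured when the row begins, along the tool's axes as they then stand; what a row does not reach is not made up. A row lasts 1/12 s, in which the tool goes at most 41.7 mm and 7.16 degrees, less where a joint would pass 70% of its speed; a pose out of reach is approached as far as the arm can. A call with a gripper value outside its range is refused whole. The fingers move at their own pace and stop on an object; FORCE is the grip in N (left out, the last holds). Time passes only in rows, so rows that do not move let the fingers close, or fill a call up. It gives the time, the measured TCP pose, the force and the opening at its end, in the units of the state.
- r.sense(): the state, without advancing time (a new reading comes with each control period).
- cams.grab_frame(name): name is "scene" or "top" or "wrist"; returns the picture (384x512x3 uint8, blue, green, red); there is no depth.
- cams.camera_info(name): a dict with "intrinsics" (3x3 intrinsics, pixels), "k1" (the pictures are not rectified: a ray, as slopes to the right and down, at radius r is drawn at 1 + k1 r^2 times it, then the intrinsics apply), "view" (4x4, takes a point from world to camera coordinates); the wrist camera has in their place "hand_eye" (4x4, takes a point from camera to tool coordinates, whose origin is the TCP and whose axes are the tool frame's). Camera axes: x right, y up, looking along -z (the intrinsics and any distortion apply to the point x, -y, -z); pixel columns grow to the right and rows downward; lengths in mm; the calibration is good to about 2 mm. A picture is of the moment at which its call begins: read the wrist's pose just before it. camera_info takes no time and is no camera call.
- order.sign_off(): hands the job in, once; it reports no verdict.
The state is a dict: "clock": time; "qpos": joint angles; "qvel": joint speeds; "joint_efforts": joint torques, N m; "eef_pos": TCP position; "tcp_rot": TCP orientation; "contact_force": force on the tool from outside, world axes, zero at the start; "wrist_torque": the same for the moment, N m; "opening": opening from 0.0 (shut) to 1.0 (fully open).
Only numpy, scipy, OpenCV 4.12 (cv2) and the standard library are available. Lean on these libraries where they do the work, as an engineer would, in place of code of your own. Each camera call takes 0.05 s, during which the arm holds its last target.

## Working session

There is one attempt and no reset: what is moved stays moved. The work goes in short steps, Python scripts to look and compute and a shell command to move; the robot and the scene stay as the last step left them, time stands still between calls to the robot, and variables do not carry over. Pictures are saved under pics/ and viewed, and the job is handed in when it is done.

```bash
mkdir -p pics; python3 - <<'E'
from rig import r,cams,order
import cv2,numpy as np
for n in ("scene","top","wrist"):
    cv2.imwrite(f"pics/{n}0.png",cams.grab_frame(n))
    i=cams.camera_info(n); print(n,{k:np.round(np.array(v),3).tolist() for k,v in i.items()})
print(r.sense(), r.nose_length)
E
```

```text
scene {'intrinsics': [[499.394, 0.0, 242.044], [0.0, 499.394, 189.299], [0.0, 0.0, 1.0]], 'k1': -0.197, 'view': [[0.739, -0.673, -0.021, -372.543], [0.365, 0.375, 0.852, -222.851], [-0.566, -0.637, 0.523, -1046.209], [0.0, 0.0, 0.0, 1.0]]}
top {'intrinsics': [[370.867, 0.0, 255.682], [0.0, 370.867, 190.688], [0.0, 0.0, 1.0]], 'k1': -0.106, 'view': [[-0.022, -1.0, 0.001, 2.808], [0.975, -0.021, 0.22, -497.301], [-0.22, 0.006, 0.975, -831.261], [0.0, 0.0, 0.0, 1.0]]}
wrist {'intrinsics': [[320.359, 0.0, 253.958], [0.0, 320.359, 194.406], [0.0, 0.0, 1.0]], 'k1': -0.019, 'hand_eye': [[1.0, 0.0, -0.0, -1.286], [-0.0, 0.317, -0.949, -131.06], [-0.0, 0.949, 0.317, 80.602], [0.0, 0.0, 0.0, 1.0]]}
{'clock': 0.15, 'qpos': array([ 1.29060800e+00,  3.53517351e-01,  1.63397341e+00, -3.32181750e-05,
        1.15521208e+00, -2.43505786e-03]), 'qvel': array([-0.00010358, -0.0011344 , -0.00324868, -0.00024306, -0.00067891,
       -0.00237131]), 'joint_efforts': array([-9.70924179e-05, -6.05634928e+01, -3.42336774e+01, -8.61360741e-05,
        6.16567908e-03, -2.38237470e-05]), 'eef_pos': array([171.30242448, 600.68760362, 241.71213896]), 'tcp_rot': array([-1.57082400e+00,  1.11026187e-03,  1.29305647e+00]), 'contact_force': array([ 0.34468951,  0.48393045, -0.33921726]), 'wrist_torque': array([ 0.00620096, -0.02238299,  0.04107361]), 'opening': 1.002898456156454} 11.0
```

View images.

View pics/scene0.png

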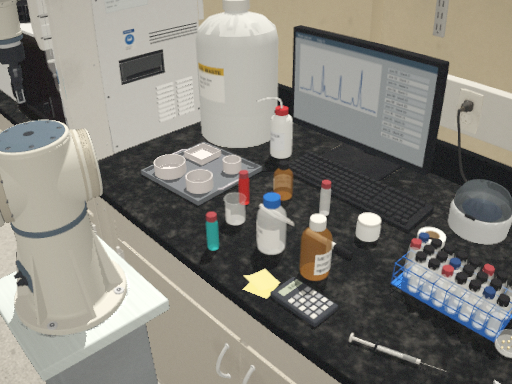

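View pics/top0.png

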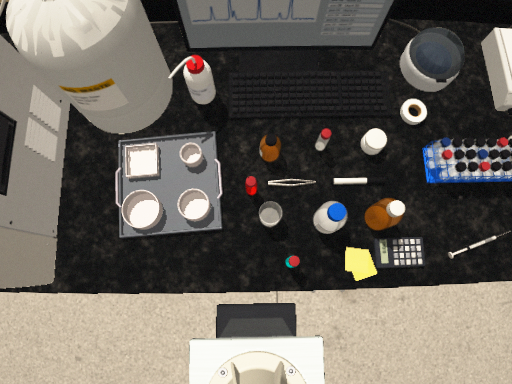

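View pics/wrist0.png

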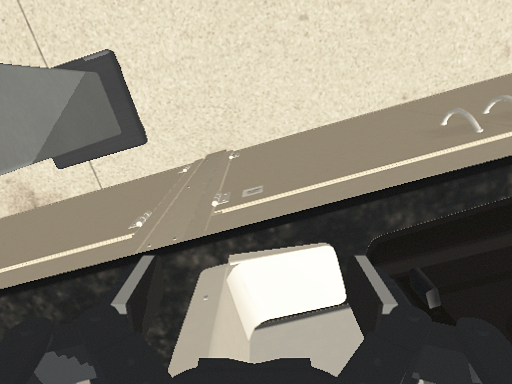

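```bash
cat > h.py <<'E'
import cv2,numpy as np
from rig import r,cams,order
from scipy.spatial.transform import Rotation as Ro
def V(name):
    i=cams.camera_info(name)
    K=np.array(i["intrinsics"]);d=np.array([i["k1"],0,0,0,0.])
    if "view" in i: V=np.array(i["view"])
    else:
        s=r.sense();T=np.eye(4);T[:3,:3]=Ro.from_euler('xyz',s["tcp_rot"]).as_matrix();T[:3,3]=s["eef_pos"]
        V=np.linalg.inv(T@np.array(i["hand_eye"]))
    return K,d,V
def ray(cam,uv):
    K,d,M=cam
    n=cv2.undistortPoints(np.array([[uv]],float),K,d)[0,0]
    R=M[:3,:3];return -R.T@M[:3,3], R.T@np.array([n[0],-n[1],-1.])
def onz(cam,uv,z):
    c,v=ray(cam,uv);return c+v*(z-c[2])/v[2]
def proj(cam,P):
    K,d,M=cam;P=np.atleast_2d(np.array(P,float));q=P@M[:3,:3].T+M[:3,3];q=q*[1,-1,-1]
    return cv2.projectPoints(q,np.zeros(3),np.zeros(3),K,d)[0][:,0]
def tri(c1,u1,c2,u2):
    a,v=ray(c1,u1);b,w=ray(c2,u2)
    t=np.linalg.lstsq(np.c_[v,-w],b-a,rcond=None)[0];p,q=a+t[0]*v,b+t[1]*w
    return (p+q)/2,np.linalg.norm(p-q)
def state():
    s=r.sense();print("t %.2f"%s["clock"],"pos",np.round(s["eef_pos"],1),"rotdeg",np.round(np.degrees(s["tcp_rot"]),1),"open %.2f"%s["opening"],"F",np.round(s["contact_force"],1),"q",np.round(s["qpos"],2));return s
E
python3 - <<'E'
import cv2
t=cv2.imread("pics/top0.png")
cv2.imwrite("pics/top_r.png",cv2.resize(t[110:280,235:435],None,fx=4,fy=3.5*4/3.5 if 0 else 3.5,interpolation=cv2.INTER_CUBIC))
cv2.imwrite("pics/top_t.png",cv2.resize(t[125:245,105:235],None,fx=5,fy=5,interpolation=cv2.INTER_CUBIC))
s=cv2.imread("pics/scene0.png")
cv2.imwrite("pics/sc_r.png",cv2.resize(s[140:290,190:390],None,fx=4,fy=4,interpolation=cv2.INTER_CUBIC))
E
```

```text
(no output)
```

View pics/top_r.png

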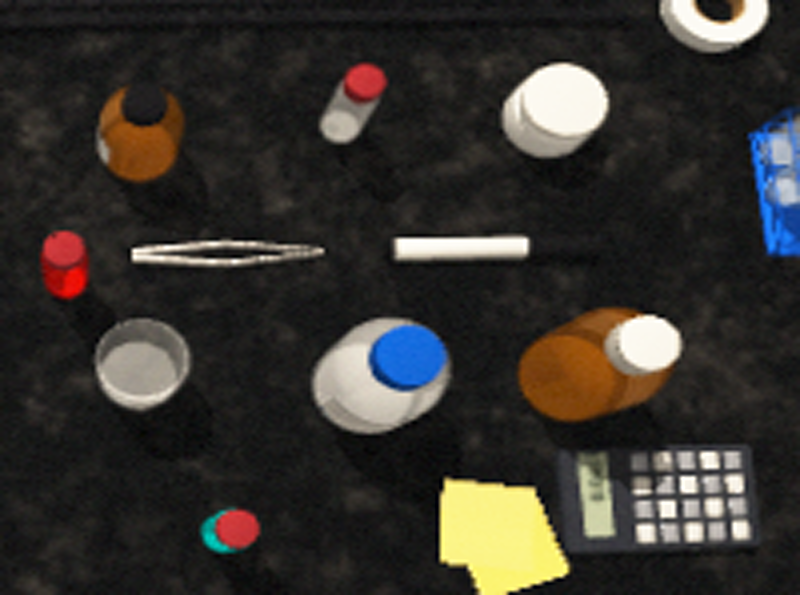

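View pics/top_t.png

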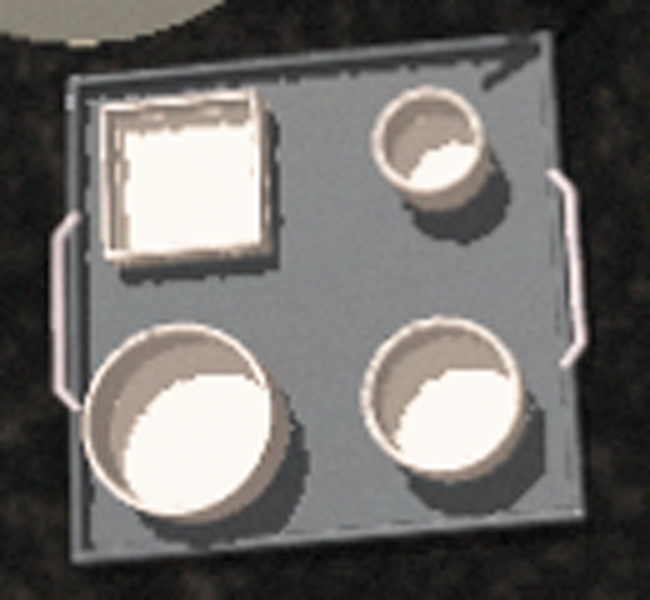

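View pics/sc_r.png

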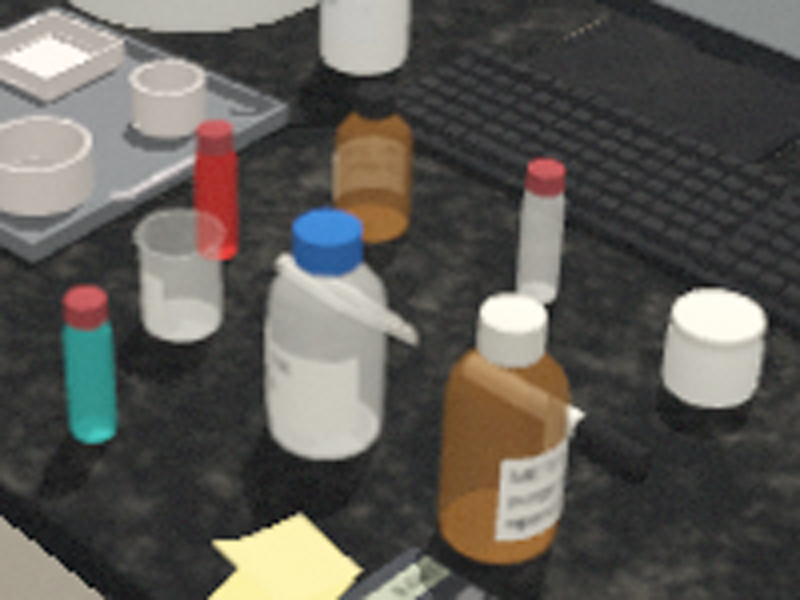

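```bash
cat > m.py <<'E'
from h import *
T=V("top");S=V("scene")
c=lambda x,y,z,f: onz(T,((x+.5)/4+235-.5,(y+.5)/3.5+110-.5),z)
d=lambda x,y,z: onz(T,((x+.5)/5+105-.5,(y+.5)/5+125-.5),z)
sc=lambda P:(proj(S,P)[0]+.5-[190,140])*4-.5
L={"large":c(644,346,145,0),"small":c(145,104,105,0),"vial":c(366,83,95,0),"jar":c(566,103,50,0),"clear":c(408,356,140,0),"beaker":c(143,358,66,0),"red":c(66,250,95,0),"teal":c(238,529,95,0),
"wide":d(180,420,42),"med":d(442,396,42),"nar":d(429,141,42),"sq":d(183,176,26)}
for k,P in L.items(): print(k,np.round(P,1),"base->scenecrop",np.round(sc([P[0],P[1],0])),"top",np.round(sc(P)), "scene px",np.round(proj(S,P)[0],1))
E
python3 m.py
```

```text
large [ 431.2 -308.1  145. ] base->scenecrop [488. 526.] top [504. 310.] scene px [315.5 217.2]
small [608.  -45.7 105. ] base->scenecrop [367. 225.] top [371.  89.] scene px [282.3 162. ]
vial [ 624.6 -178.4   95. ] base->scenecrop [533. 294.] top [543. 167.] scene px [325.3 181.5]
jar [ 625.3 -314.4   50. ] base->scenecrop [704. 383.] top [714. 315.] scene px [368.1 218.5]
clear [ 429.  -179.8  140. ] base->scenecrop [321. 425.] top [323. 224.] scene px [270.5 195.7]
beaker [443.3 -41.   66. ] base->scenecrop [183. 318.] top [180. 231.] scene px [234.5 197.4]
red [511.2   2.3  95. ] base->scenecrop [215. 251.] top [212. 128.] scene px [242.7 171.6]
teal [328.5 -88.8  95. ] base->scenecrop [ 91. 429.] top [ 82. 296.] scene px [210.2 213.7]
wide [461.7 272.2  42. ] base->scenecrop [-79. 134.] top [-84.  85.] scene px [168.7 160.8]
med [471.1 144.1  42. ] base->scenecrop [ 37. 194.] top [ 33. 142.] scene px [197.9 175.2]
nar [600.7 152.8  42. ] base->scenecrop [167. 126.] top [165.  76.] scene px [231.  158.7]
sq [590.8 281.8  26. ] base->scenecrop [49. 73.] top [47. 43.] scene px [201.4 150.4]
```

```bash
cat >> m.py <<'E'
print()
U=lambda x,y:((x+.5)/4+190-.5,(y+.5)/4+140-.5)
A=lambda x,y:((x+.5)/4+235-.5,(y+.5)/3.5+110-.5)
for k,a,b in [("large",(644,346),(513,312)),("small",(145,104),(377,97)),("vial",(366,83),(546,168)),("jar",(566,103),(716,313)),("clear",(408,356),(328,227)),("beaker",(143,358),(180,230))]:
    p,e=tri(T,A(*a),S,U(*b));print(k,np.round(p,1),round(e,1))
print("jug base front",onz(T,(120,132),0),onz(S,(240,144),0),"left",onz(S,(201,136),0),"right",onz(S,(276,125),0), onz(T,(168,110),0))
print("cabinet",onz(T,(55,290),0),onz(T,(60,120),0))
E
python3 m.py|tail -8
python3 - <<'E'
import cv2
s=cv2.imread("pics/scene0.png")
cv2.imwrite("pics/sc_t.png",cv2.resize(s[0:210,90:300],None,fx=3.8,fy=2.8,interpolation=cv2.INTER_CUBIC))
E
```

```text
large [ 433.2 -310.3  143.2] 4.2
small [611.7 -46.7  97.8] 2.3
vial [ 625.8 -179.2   94. ] 1.8
jar [ 625.7 -314.6   51.3] 1.8
clear [ 430.2 -180.9  137.9] 2.0
beaker [443.4 -41.1  66.7] 0.4
jug base front [ 6.79166833e+02  3.52614874e+02 -1.13686838e-13] [7.40615766e+02 2.69565034e+02 1.13686838e-13] left [687.58181953 409.16688109   0.        ] right [933.18005097 292.39714914   0.        ] [738.74515855 224.19481903   0.        ]
cabinet [266.37253751 498.18110069   0.        ] [721.35874008 527.46390168   0.        ]
```

View pics/sc_t.png

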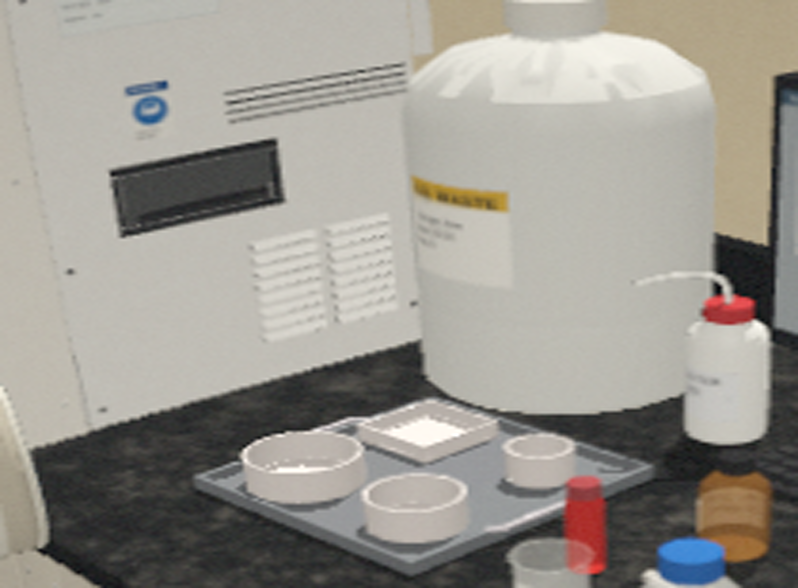

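```bash
python3 -m crank '[[0,-5.3,0,-3,0,0,1],[0,-5.3,0,-3,0,0,1],[0,-5.3,0,-3,0,-0.5,1],[0,0,0,-3.5,-0.5,-1.5,1],[0,0,0,-3.5,-0.5,-1.5,1],[0,0,0,-3.5,-0.5,-1.5,1],[0,0,0,-3.5,-0.5,-1.5,1],[0,0,0,-3.5,-0.5,-1.5,1],[0,0,0,-3.5,-0.5,-1.5,1],[0,0,0,0,0,0,1]]' 50
cat >> h.py <<'E'
def go(P,yaw=90):
    s=state();R=Ro.from_euler('xyz',s["tcp_rot"]).as_matrix()
    print("shift cm tool xyz",np.round(R.T@(np.array(P)-s["eef_pos"])/10,2))
    Rt=Ro.from_euler('xyz',[-90,0,yaw],degrees=True).as_matrix()
    print("turn deg",np.round(np.degrees(Ro.from_matrix(R.T@Rt).as_rotvec()),1))
E
python3 -c "
from h import *
go([625.5,-314.5,200])"
```

```text
clock: 0.98
eef_pos: [252.0, 290.7, 268.7]
tcp_rot: [-1.569, 0.005, 1.591]
contact_force: [0.4, 0.5, 0.4]
opening: 0.998
t 0.98 pos [252.  290.7 268.7] rotdeg [-89.9   0.3  91.2] open 1.00 F [0.4 0.5 0.4] q [ 0.85 -0.07  2.07 -0.    1.14 -0.74]
shift cm tool xyz [-61.22   7.13 -36.13]
turn deg [-0.1  1.2 -0.3]
```

```bash
python3 -m crank '[[0,0.3,0,-3.4,0,-2,1],[0,0.3,0,-3.4,0,-2,1],[0,0.3,0,-3.4,0,-2,1],[0,0.3,0,-3.4,0,-2,1],[0,0,0,-3.4,0,-2,1],[0,0,0,-3.4,0,-2,1],[0,0,0,-3.4,0,-2,1],[0,0,0,-3.4,0,-2,1],[0,0,0,-3.4,0,-2,1],[0,0,0,-3.4,0,-2,1]]'
python3 -m crank '[[0,0,0,-3.4,0.4,-2,1],[0,0,0,-3.4,0.4,-2,1],[0,0,0,-3.4,0.4,-2,1],[0,0,0,-3.4,0.4,-2,1],[0,0,0,-3.4,0.4,-2,1],[0,0,0,-3.4,0.4,-2,1],[0,0,0,-3.4,0.4,-2,1],[0,0,0,-2.4,0,-1,1],[0,0,0,0,0,0,1],[0,0,0,0,0,0,1]]'
python3 -c "
from h import *
go([625.5,-314.5,150])
cv2.imwrite('pics/w1.png',cams.grab_frame('wrist'))"
```

```text
clock: 1.82
eef_pos: [457.2, -56.6, 271.2]
tcp_rot: [-1.575, -0.001, 1.577]
contact_force: [1.0, 0.8, 0.9]
opening: 0.999
clock: 2.65
eef_pos: [616.6, -338.5, 237.0]
tcp_rot: [-1.575, -0.002, 1.57]
contact_force: [0.1, 1.2, 0.6]
opening: 1.004
t 2.65 pos [ 616.6 -338.5  237. ] rotdeg [-90.2  -0.1  89.9] open 1.00 F [0.1 1.2 0.6] q [-0.51  0.48  1.46  0.    1.21 -2.08]
shift cm tool xyz [ 2.38  8.71 -0.85]
turn deg [ 0.2 -0.1  0.1]
```

View pics/w1.png

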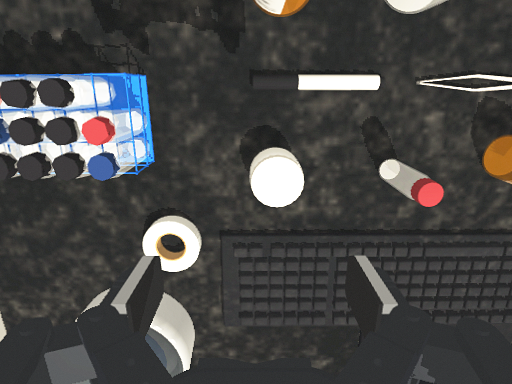

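```bash
python3 -c "
from h import *
W=V('wrist');print(onz(W,(277,181),50),onz(W,(429,193),95),proj(W,[[625.5,-314.5,50]]))
im=cv2.imread('pics/w1.png');g=(im.min(2)>215).astype('uint8');n,l,st,ce=cv2.connectedComponentsWithStats(g)
for i in range(1,n):
  if st[i,4]>400:print(st[i],ce[i])
"
```

```text
[ 627.81729829 -315.48169999   50.        ] [ 626.05840194 -181.18137274   95.        ] [[278.00205498 178.83885252]]
[ 298   76   82   14 1079] [339.29101019  82.18999073]
[ 67  80  27  28 504] [81.86904762 92.68650794]
[ 251  157   53   50 2090] [277.1076555  181.41818182]
[ 143  221   57   51 1442] [172.15256588 244.30582524]
[150 319  40  52 442] [174.25565611 344.11538462]
```

```bash
python3 -m crank '[[0,0,0,0.6,1,-0.25,1],[0,0,0,0.6,1,-0.25,1],[0,0,0,0.6,1.5,-0.25,1],[0,0,0,0.5,1.5,-0.25,1],[0,0,0,0,2,0,1],[0,0,0,0,2,0,1],[0,0,0,0,2,0,1],[0,0,0,0,1.5,0,1],[0,0,0,0,0,0,1],[0,0,0,0,0,0,1]]'
python3 -c "
from h import *
go([626.7,-315,27])"
```

```text
clock: 3.53
eef_pos: [624.7, -294.2, 103.8]
tcp_rot: [-1.572, -0.006, 1.581]
contact_force: [-0.6, 0.4, 0.6]
opening: 0.995
t 3.53 pos [ 624.7 -294.2  103.8] rotdeg [-90.1  -0.4  90.6] open 1.00 F [-0.6  0.4  0.6] q [-0.45  0.59  1.58  0.01  0.97 -2.03]
shift cm tool xyz [-2.13  7.67 -0.16]
turn deg [0.1 0.6 0.4]
```

```bash
python3 -m crank '[[0,0.5,0,-1,0,-0.1,1],[0,0,0,-1,0,0,1],[0,0,0,0,0,0,1],[0,0,0,0,0,0,1],[0,0,0,0,0,0,1],[0,0,0,0,0,0,1],[0,0,0,0,0,0,1],[0,0,0,0,0,0,1],[0,0,0,0,0,0,1],[0,0,0,0,0,0,1]]'
python3 -c "
from h import *
go([626.7,-315,27]);W=V('wrist')
im=cams.grab_frame('wrist');cv2.imwrite('pics/w2.png',im)
g=(im.min(2)>215).astype('uint8');n,l,st,ce=cv2.connectedComponentsWithStats(g)
for i in range(1,n):
  if st[i,4]>400:print(st[i],ce[i],onz(W,ce[i],50))
"
```

```text
clock: 4.37
eef_pos: [628.1, -316.1, 109.4]
tcp_rot: [-1.579, -0.003, 1.572]
contact_force: [0.5, -0.1, -0.9]
opening: 1.0
t 4.37 pos [ 628.1 -316.1  109.4] rotdeg [-90.5  -0.2  90.1] open 1.00 F [ 0.5 -0.1 -0.9] q [-0.47  0.6   1.55  0.01  0.98 -2.05]
shift cm tool xyz [0.08 8.24 0.21]
turn deg [0.5 0.1 0.2]
[ 293   54  128   19 2114] [357.243614    62.82923368] [ 534.36037022 -260.41181277   50.        ]
[ 216  182   83   76 4907] [256.67454657 219.1801508 ] [ 627.99903687 -315.55076323   50.        ]
[  64  271   55   51 1172] [ 84.88139932 289.75085324] [ 681.87987666 -435.82699541   50.        ]
```

View pics/w2.png

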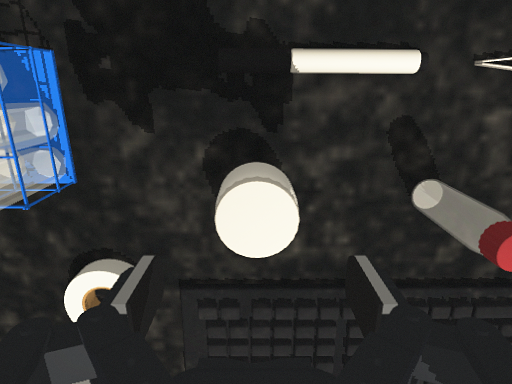

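```bash
python3 -m crank '[[0.5,0,0,0,1,0,1],[0,0,0,0,1,0,1],[0,0,0,0,1,0,1],[0,0,0,0,1,0,1],[0,0,0,0,1,0,1],[0,0,0,0,1,0,1],[0,0,0,0,1,0,1],[0,0,0,0,1,0,1],[0,0,0,0,0.2,0,1],[0,0,0,0,0,0,1]]'
python3 -c "
from h import *
go([628,-315.5,27])"
```

```text
clock: 5.25
eef_pos: [626.3, -314.5, 15.1]
tcp_rot: [-1.565, -0.005, 1.573]
contact_force: [0.0, -1.1, 0.3]
opening: 1.0
t 5.25 pos [ 626.3 -314.5   15.1] rotdeg [-89.7  -0.3  90.1] open 1.00 F [ 0.  -1.1  0.3] q [-0.47  0.72  1.58  0.    0.85 -2.04]
shift cm tool xyz [-0.09 -1.19 -0.16]
turn deg [-0.3  0.1  0.3]
```

```bash
python3 -m crank '[[0,0,0,0,-1,0,1],[0,0,0,0,0,0,1],[0,0,0,0,0,0,1],[0,0,0,0,0,0,-0.2],[0,0,0,0,0,0,-0.2],[0,0,0,0,0,0,-0.2],[0,0,0,0,0,0,-0.2],[0,0,0,0,0,0,-0.2],[0,0,0,0,0,0,-0.2],[0,0,0,0,0,0,-0.2]]' 40
python3 -c "
from h import *
go([628,-315.5,27]);cv2.imwrite('pics/w3.png',cams.grab_frame('wrist'))"
```

```text
clock: 6.08
eef_pos: [628.3, -315.6, 29.8]
tcp_rot: [-1.57, -0.003, 1.573]
contact_force: [-0.2, 0.2, -1.1]
opening: 0.649
t 6.08 pos [ 628.3 -315.6   29.8] rotdeg [-89.9  -0.2  90.1] open 0.65 F [-0.2  0.2 -1.1] q [-0.47  0.7   1.58  0.    0.86 -2.04]
shift cm tool xyz [0.   0.28 0.03]
turn deg [-0.1  0.1  0.2]
```

View pics/w3.png

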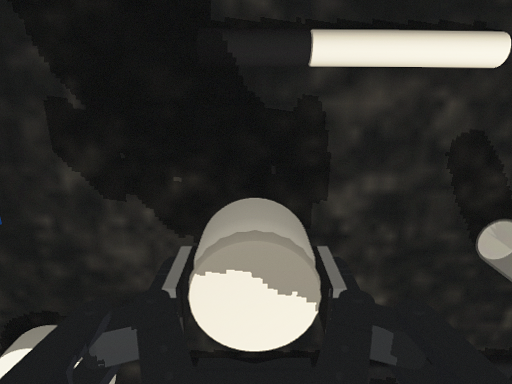

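```bash
python3 -m crank '[[0,0,0,0,0,0,-0.2],[0,0,0,0,-0.5,0,-0.2],[0,0,0,0,-1,0,-0.2],[0,0,0,0,-1.5,0,-0.2],[0,0,0,0,-2,0,-0.2],[0,0,0,0,-2.5,0,-0.2],[0,0,0,0,-2.5,0,-0.2],[0,0,0,0,-2.5,0,-0.2],[0,0,0,0,-2.5,0,-0.2],[0,0,0,0,-2.5,0,-0.2]]'
python3 -c "
from h import *
go([591,282,200]);cv2.imwrite('pics/w4.png',cams.grab_frame('wrist'))
T=V('top');print('spout',onz(T,(170,76),190))"
```

```text
clock: 6.97
eef_pos: [625.4, -314.6, 214.5]
tcp_rot: [-1.562, -0.007, 1.573]
contact_force: [0.1, 0.2, 0.0]
opening: 0.648
t 6.97 pos [ 625.4 -314.6  214.5] rotdeg [-89.5  -0.4  90.1] open 0.65 F [0.1 0.2 0. ] q [-0.47  0.5   1.47  0.    1.18 -2.04]
shift cm tool xyz [59.65  1.89  3.32]
turn deg [-0.5  0.1  0.4]
spout [730.58091937 176.50142299 190.        ]
```

View pics/w4.png

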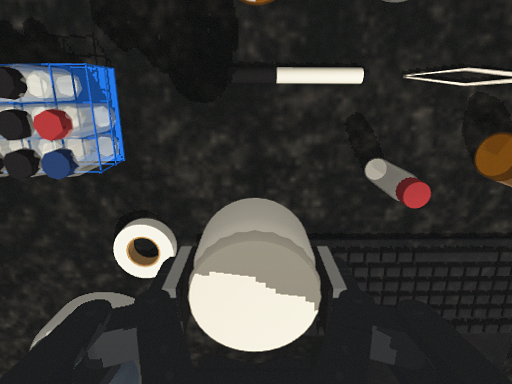

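```bash
python3 -m crank '[[0,0,0,1,0,0,-0.2],[0,0,0,2,0,0.3,-0.2],[0,0,0,3,0,0.3,-0.2],[0,0,0,3.5,0,0.3,-0.2],[0,0,0,3.5,0,0.3,-0.2],[0,0,0,3.5,0,0.3,-0.2],[0,0,0,3.5,0,0.3,-0.2],[0,0,0,3.5,0,0.3,-0.2],[0,0,0,3.5,0,0.3,-0.2],[0,0,0,3.5,0,0.3,-0.2]]'
python3 -m crank '[[0,0,0,3.5,0,0.2,-0.2],[0,0,0,3.5,0,0.2,-0.2],[0,0,0,3.5,0,0.2,-0.2],[0,0,0,3.5,0,0,-0.2],[0,0,0,3.5,0,0,-0.2],[0,0,0,3,0,0,-0.2],[0,0,0,2,0,0,-0.2],[0,0,0,1,0,0,-0.2],[0,0,0,0.5,0,0,-0.2],[0,0,0,0,0,0,-0.2]]'
python3 -c "
from h import *
go([591,282,100])"
```

```text
clock: 7.85
eef_pos: [598.5, -1.9, 231.9]
tcp_rot: [-1.582, 0.003, 1.563]
contact_force: [1.0, -0.0, -0.5]
opening: 0.646
clock: 8.68
eef_pos: [583.5, 260.8, 235.3]
tcp_rot: [-1.582, -0.001, 1.571]
contact_force: [0.3, 0.5, -1.8]
opening: 0.651
t 8.68 pos [583.5 260.8 235.3] rotdeg [-90.6  -0.   90. ] open 0.65 F [ 0.3  0.5 -1.8] q [ 0.42  0.38  1.62 -0.    1.14 -1.15]
shift cm tool xyz [ 2.11 13.54 -0.61]
turn deg [0.6 0.  0. ]
```

```bash
python3 -m crank '[[0.6,0,0,1,0,-0.3,-0.2],[0,0,0,1,0.5,-0.3,-0.2],[0,0,0,0.2,1,0,-0.2],[0,0,0,0,1,0,-0.2],[0,0,0,0,1,0,-0.2],[0,0,0,0,1,0,-0.2],[0,0,0,0,0.5,0,-0.2],[0,0,0,0,0,0,-0.2],[0,0,0,0,0,0,-0.2],[0,0,0,0,0,0,-0.2]]'
python3 -c "
from h import *
go([591,282,100]);W=V('wrist');cv2.imwrite('pics/w5.png',cams.grab_frame('wrist'))
for n,p in dict(wide=[461.7,272.2,42],med=[471.1,144.1,42],nar=[600.7,152.8,42],sq=[590.8,281.8,26]).items(): print(n,proj(W,p))"
```

```text
clock: 9.52
eef_pos: [589.5, 278.2, 177.4]
tcp_rot: [-1.565, 0.003, 1.565]
contact_force: [0.3, -0.1, -0.4]
opening: 0.647
t 9.52 pos [589.5 278.2 177.4] rotdeg [-89.7   0.2  89.7] open 0.65 F [ 0.3 -0.1 -0.4] q [ 0.44  0.46  1.62 -0.    1.06 -1.13]
shift cm tool xyz [ 0.41  7.73 -0.19]
turn deg [-0.3 -0.3 -0.2]
wide [[247.39657702  23.25050621]]
med [[79.97930016 38.99386954]]
nar [[114.46329697 199.30600186]]
sq [[259.91373929 182.82644615]]
```

View pics/w5.png

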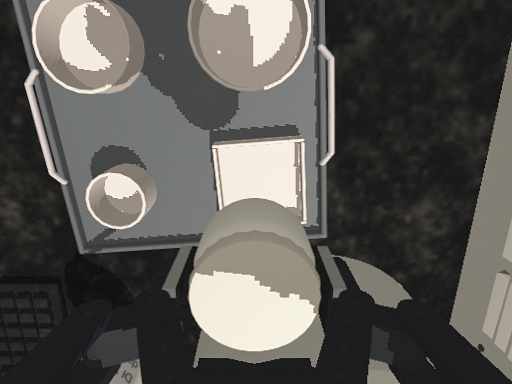

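```bash
python3 -m crank '[[-0.3,-0.3,0,0.3,0.8,-0.1,-0.2],[0,0,0,0,1.5,0,-0.2],[0,0,0,0,1.5,0,-0.2],[0,0,0,0,1.5,0,-0.2],[0,0,0,0,1.5,0,-0.2],[0,0,0,0,1,0,-0.2],[0,0,0,0,0.6,0,-0.2],[0,0,0,0,0.3,0,-0.2],[0,0,0,0,0,0,-0.2],[0,0,0,0,0,0,-0.2]]'
python3 -c "
from h import *
go([590.8,281.8,40])"
```

```text
clock: 10.4
eef_pos: [594.5, 284.4, 89.7]
tcp_rot: [-1.582, -0.002, 1.573]
contact_force: [0.2, -0.7, -0.9]
opening: 0.646
t 10.40 pos [594.5 284.4  89.7] rotdeg [-90.6  -0.1  90.1] open 0.65 F [ 0.2 -0.7 -0.9] q [ 0.45  0.56  1.68 -0.    0.89 -1.12]
shift cm tool xyz [-0.27  4.96  0.43]
turn deg [0.6 0.1 0.1]
```

```bash
python3 -m crank '[[0.4,0,0,-0.2,0.5,0.2,-0.2],[0,0,0,0,0.8,0.1,-0.2],[0,0,0,0,0.8,0,-0.2],[0,0,0,0,0.8,0,-0.2],[0,0,0,0,0.5,0,-0.2],[0,0,0,0,0.2,0,-0.2],[0,0,0,0,0,0,-0.2],[0,0,0,0,0,0,-0.2],[0,0,0,0,0,0,-0.2],[0,0,0,0,0,0,-0.2]]'
python3 -c "
from h import *
go([590.8,281.8,40]);W=V('wrist');cv2.imwrite('pics/w6.png',cams.grab_frame('wrist'))"
```

```text
clock: 11.23
eef_pos: [592.7, 282.7, 51.7]
tcp_rot: [-1.577, -0.003, 1.573]
contact_force: [0.2, -0.1, -0.6]
opening: 0.648
t 11.23 pos [592.7 282.7  51.7] rotdeg [-90.4  -0.2  90.1] open 0.65 F [ 0.2 -0.1 -0.6] q [ 0.44  0.61  1.69  0.    0.83 -1.13]
shift cm tool xyz [-0.1   1.16  0.2 ]
turn deg [0.4 0.1 0.2]
```

View pics/w6.png

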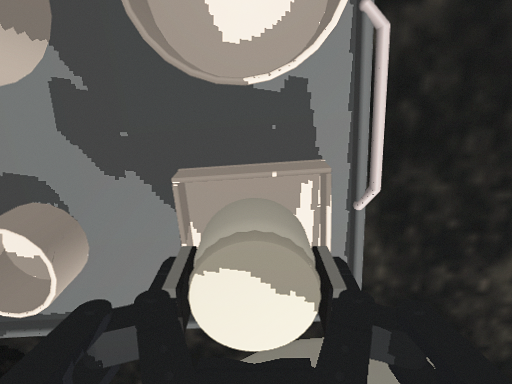

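```bash
python3 -m crank '[[0.3,0,0,0,0.4,0.1,-0.2],[0,0,0,0,0.4,0,-0.2],[0,0,0,0,0.2,0,-0.2],[0,0,0,0,0.1,0,-0.2],[0,0,0,0,0,0,-0.2],[0,0,0,0,0,0,-0.2],[0,0,0,0,0,0,-0.2],[0,0,0,0,0,0,-0.2],[0,0,0,0,0,0,-0.2],[0,0,0,0,0,0,-0.2]]'
python3 -c "
from h import *
go([590.8,281.8,40])"
```

```text
clock: 12.12
eef_pos: [592.2, 283.1, 40.4]
tcp_rot: [-1.573, -0.004, 1.573]
contact_force: [0.9, -0.4, -0.3]
opening: 0.648
t 12.12 pos [592.2 283.1  40.4] rotdeg [-90.1  -0.2  90.1] open 0.65 F [ 0.9 -0.4 -0.3] q [ 0.44  0.63  1.69  0.    0.81 -1.13]
shift cm tool xyz [-0.13  0.04  0.14]
turn deg [0.1 0.1 0.2]
```

```bash
python3 -m crank '[[0,0,0,0,0.1,0,-0.2],[0,0,0,0,0.1,0,-0.2],[0,0,0,0,0.1,0,-0.2],[0,0,0,0,0,0,-0.2],[0,0,0,0,0,0,-0.2],[0,0,0,0,0,0,-0.2],[0,0,0,0,0,0,-0.2],[0,0,0,0,0,0,-0.2],[0,0,0,0,0,0,-0.2],[0,0,0,0,0,0,-0.2]]'
python3 -c "
from h import *
go([590.8,281.8,40])"
```

```text
clock: 12.95
eef_pos: [592.8, 283.3, 38.1]
tcp_rot: [-1.574, -0.004, 1.573]
contact_force: [-0.7, -1.0, 1.6]
opening: 0.647
t 12.95 pos [592.8 283.3  38.1] rotdeg [-90.2  -0.2  90.1] open 0.65 F [-0.7 -1.   1.6] q [ 0.44  0.63  1.69  0.    0.81 -1.13]
shift cm tool xyz [-0.15 -0.19  0.2 ]
turn deg [0.2 0.1 0.2]
```

```bash
python3 -m crank '[[0,0,0,0,0,0,0.5],[0,0,0,0,0,0,0.7],[0,0,0,0,0,0,0.9],[0,0,0,0,0,0,1],[0,0,0,0,0,0,1],[0,0,0,0,-0.5,0,1],[0,0,0,0,-1,0,1],[0,0,0,0,-1.5,0,1],[0,0,0,0,-2.5,0,1],[0,0,0,0,-2.5,0,1]]'
python3 -m crank '[[0,0,0,0,-2.5,0,1],[0,0,0,0,-2.5,0,1],[0,0,0,0,-2,0,1],[0,0,0,-3,-1,0,1],[0,0,0,-3,0,0,1],[0,0,0,-3.5,0,0,1],[0,0,0,-3.5,0,0,1],[0,0,0,-3.5,0,0,1],[0,0,0,-3.5,0,0,1],[0,0,0,-3.5,0,0,1]]'
python3 -c "
from h import *
go([626,-180.5,200]);cv2.imwrite('pics/t7.png',cv2.resize(cams.grab_frame('top')[110:280,100:400],None,fx=2.6,fy=2.6))"
```

```text
clock: 13.78
eef_pos: [589.2, 281.4, 117.1]
tcp_rot: [-1.565, -0.0, 1.573]
contact_force: [0.3, -0.3, 0.2]
opening: 0.997
clock: 14.62
eef_pos: [594.4, 46.4, 219.2]
tcp_rot: [-1.587, -0.009, 1.583]
contact_force: [0.3, 0.0, 0.6]
opening: 1.001
t 14.62 pos [594.4  46.4 219.2] rotdeg [-90.9  -0.5  90.7] open 1.00 F [0.3 0.  0.6] q [ 0.07  0.32  1.73  0.01  1.07 -1.52]
shift cm tool xyz [-22.74   1.76  -2.86]
turn deg [0.9 0.7 0.5]
```

View pics/t7.png

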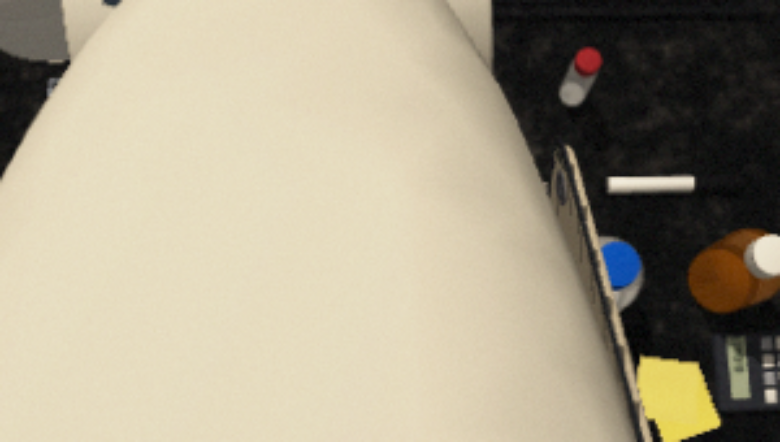

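Arm blocks the tray in the top view; I will check it in a later picture. The clear vial with the red cap is still there at crop (585,65). On to it.

```bash
python3 -m crank '[[0.5,0.5,0,-3.5,0,-0.4,1],[0.3,0.2,0,-3.5,0,-0.4,1],[0,0,0,-3.5,0,-0.4,1],[0,0,0,-3,0,-0.4,1],[0,0,0,-2.5,0,-0.4,1],[0,0,0,-1.5,0,-0.3,1],[0,0,0,-0.5,0,0,1],[0,0,0,0,0,0,1],[0,0,0,0,0,0,1],[0,0,0,0,0,0,1]]'
python3 -c "
from h import *
go([626,-180.5,140]);W=V('wrist')
cv2.imwrite('pics/w8.png',cams.grab_frame('wrist'));cv2.imwrite('pics/t8.png',cams.grab_frame('top'))
print(proj(W,[626,-180.5,95]))"
```

```text
clock: 15.5
eef_pos: [617.0, -149.8, 227.8]
tcp_rot: [-1.581, -0.005, 1.564]
contact_force: [0.1, 0.3, -0.2]
opening: 1.001
t 15.50 pos [ 617.  -149.8  227.8] rotdeg [-90.6  -0.3  89.6] open 1.00 F [ 0.1  0.3 -0.2] q [-0.24  0.38  1.63  0.01  1.12 -1.81]
shift cm tool xyz [-3.11  8.78 -0.84]
turn deg [ 0.6 -0.4  0.3]
[[219.53974958 195.29233846]]
```

View pics/w8.png

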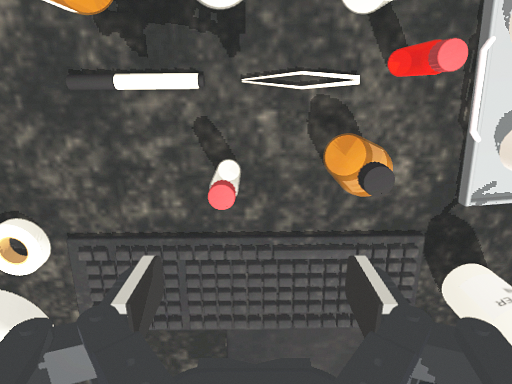

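View pics/t8.png

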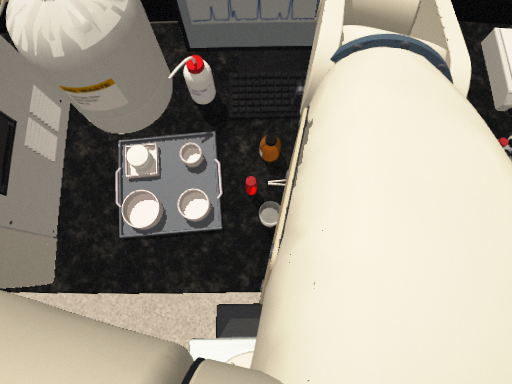

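```bash
python3 -c "
from h import *
W=V('wrist');print('vial',onz(W,(222.5,196),95),'small',onz(W,(377,180),105))
im=cv2.imread('pics/t8.png');cv2.imwrite('pics/t8c.png',cv2.resize(im[125:245,105:235],None,fx=5,fy=5,interpolation=cv2.INTER_CUBIC))
go([626,-180.5,140])"
```

```text
vial [ 626.69483644 -177.58561734   95.        ] small [610.23956791 -48.458307   105.        ]
t 15.60 pos [ 617.  -149.5  227.7] rotdeg [-90.6  -0.3  89.6] open 1.00 F [-0.5 -0.4  0.4] q [-0.24  0.38  1.63  0.01  1.12 -1.81]
shift cm tool xyz [-3.14  8.77 -0.83]
turn deg [ 0.6 -0.4  0.3]
```

View pics/t8c.png

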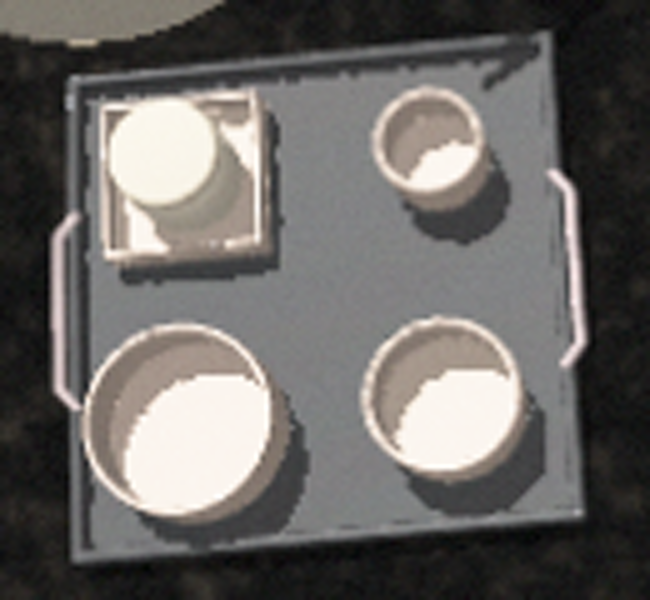

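```bash
python3 -m crank '[[0.6,-0.4,0,-0.8,0.5,-0.3,1],[0,0,0,-0.8,1,-0.3,1],[0,0,0,-0.5,1,-0.1,1],[0,0,0,-0.2,1.5,0,1],[0,0,0,0,1.5,0,1],[0,0,0,0,1,0,1],[0,0,0,0,0.5,0,1],[0,0,0,0,0,0,1],[0,0,0,0,0,0,1],[0,0,0,0,0,0,1]]'
python3 -c "
from h import *
go([626.3,-179,55]);W=V('wrist')
cv2.imwrite('pics/w9.png',cams.grab_frame('wrist'))
T=V('top');print('jar',onz(T,(163.5/5+104.5,151.5/5+124.5),59),'sq',onz(T,(183.5/5+104.5,176.5/5+124.5),26))"
```

```text
clock: 16.43
eef_pos: [624.5, -172.7, 148.4]
tcp_rot: [-1.565, -0.006, 1.576]
contact_force: [-0.2, -0.5, 0.2]
opening: 0.998
t 16.43 pos [ 624.5 -172.7  148.4] rotdeg [-89.7  -0.4  90.3] open 1.00 F [-0.2 -0.5  0.2] q [-0.27  0.49  1.65  0.01  1.01 -1.85]
shift cm tool xyz [-0.69  9.34 -0.23]
turn deg [-0.3  0.3  0.4]
jar [593.34392684 282.02104717  59.        ] sq [590.81561297 281.76266121  26.        ]
```

View pics/w9.png

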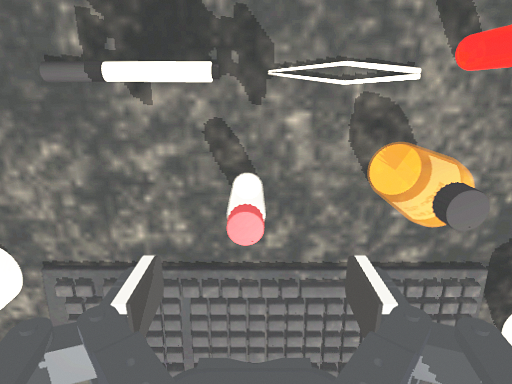

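```bash
python3 -c "
from h import *
W=V('wrist');print(onz(W,(246,227),95))"
python3 -m crank '[[-0.2,0.3,0,-0.4,0.5,-0.1,1],[0,0,0,-0.1,1,0,1],[0,0,0,0,1.2,0,0.6],[0,0,0,0,1.2,0,0.4],[0,0,0,0,1.2,0,0.3],[0,0,0,0,1,0,0.3],[0,0,0,0,0.7,0,0.3],[0,0,0,0,0.3,0,0.3],[0,0,0,0,0,0,0.3],[0,0,0,0,0,0,0.3]]'
python3 -c "
from h import *
go([626.3,-179,55]);W=V('wrist')
cv2.imwrite('pics/w10.png',cams.grab_frame('wrist'))"
```

```text
[ 626.69898155 -178.73643353   95.        ]
clock: 17.32
eef_pos: [626.0, -177.7, 70.4]
tcp_rot: [-1.57, -0.006, 1.571]
contact_force: [0.4, 0.7, 1.2]
opening: 0.656
t 17.32 pos [ 626.  -177.7   70.4] rotdeg [-90.   -0.3  90. ] open 0.66 F [0.4 0.7 1.2] q [-0.28  0.58  1.69  0.01  0.87 -1.86]
shift cm tool xyz [-0.14  1.54 -0.03]
turn deg [-0.  -0.   0.3]
```

View pics/w10.png

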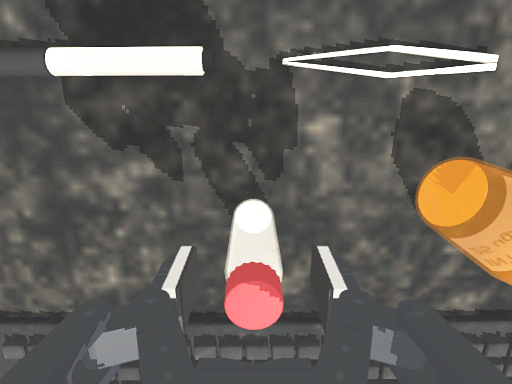

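Vial cap (253,300) sits midway between the fingers. Lower 1.3 cm more and close gently.

```bash
python3 -m crank '[[0,0,0,-0.1,0.5,0,0.3],[0,0,0,0,0.5,0,0.3],[0,0,0,0,0.2,0,0.3],[0,0,0,0,0,0,0.3],[0,0,0,0,0,0,0],[0,0,0,0,0,0,-0.3],[0,0,0,0,0,0,-0.7],[0,0,0,0,0,0,-0.8],[0,0,0,0,0,0,-0.8],[0,0,0,0,0,0,-0.8]]' 30
python3 -c "
from h import *
go([626.3,-179,55]);W=V('wrist')
cv2.imwrite('pics/w11.png',cams.grab_frame('wrist'))"
```

```text
clock: 18.2
eef_pos: [627.7, -179.2, 59.8]
tcp_rot: [-1.575, -0.005, 1.571]
contact_force: [0.7, -0.1, -0.0]
opening: 0.311
t 18.20 pos [ 627.7 -179.2   59.8] rotdeg [-90.2  -0.3  90. ] open 0.31 F [ 0.7 -0.1 -0. ] q [-0.28  0.6   1.7   0.01  0.84 -1.86]
shift cm tool xyz [0.02 0.48 0.14]
turn deg [0.2 0.  0.3]
```

View pics/w11.png

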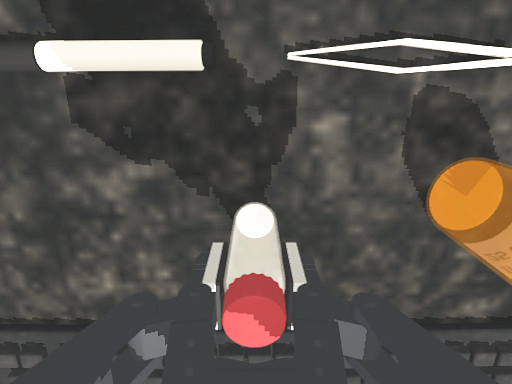

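```bash
python3 -m crank '[[0,0,0,0,0,0,-0.8],[0,0,0,0,-0.5,0,-0.8],[0,0,0,0,-1,0,-0.8],[0,0,0,0,-1.5,0,-0.8],[0,0,0,0,-2,0,-0.8],[0,0,0,0,-2.5,0,-0.8],[0,0,0,0,-2.5,0,-0.8],[0,0,0,0,-2,0,-0.8],[0,0,0,0,-1,0,-0.8],[0,0,0,0,0,0,-0.8]]'
python3 -m crank '[[0,0,0,1,0,0.2,-0.8],[0,0,0,2,0,0.3,-0.8],[0,0,0,3,0,0.3,-0.8],[0,0,0,3.5,0,0.3,-0.8],[0,0,0,3.5,0,0.3,-0.8],[0,0,0,3.5,0,0.3,-0.8],[0,0,0,3.5,0,0.3,-0.8],[0,0,0,2.5,0,0.2,-0.8],[0,0,0,1.5,0,0,-0.8],[0,0,0,0.5,0,0,-0.8]]'
python3 -c "
from h import *
go([600.7,152.8,150])"
```

```text
clock: 19.08
eef_pos: [626.5, -179.6, 200.4]
tcp_rot: [-1.574, -0.005, 1.571]
contact_force: [-0.1, -0.4, -0.2]
opening: 0.311
clock: 19.92
eef_pos: [594.8, 78.6, 189.8]
tcp_rot: [-1.56, -0.005, 1.565]
contact_force: [0.0, 0.0, -1.0]
opening: 0.312
t 19.92 pos [594.8  78.6 189.8] rotdeg [-89.4  -0.3  89.7] open 0.31 F [ 0.  0. -1.] q [ 0.13  0.37  1.73  0.01  1.05 -1.44]
shift cm tool xyz [ 7.4   4.01 -0.59]
turn deg [-0.6 -0.3  0.3]
```

```bash
python3 -m crank '[[-0.6,-0.3,0,1.2,0,-0.3,-0.8],[0,0,0,1.8,0.3,-0.2,-0.8],[0,0,0,1.8,0.5,0,-0.8],[0,0,0,1,0.5,0,-0.8],[0,0,0,0.5,0.5,0,-0.8],[0,0,0,0.1,0.5,0,-0.8],[0,0,0,0,0.3,0,-0.8],[0,0,0,0,0,0,-0.8],[0,0,0,0,0,0,-0.8],[0,0,0,0,0,0,-0.8]]'
python3 -c "
from h import *
go([600.7,152.8,130]);W=V('wrist');print(proj(W,[[600.7,152.8,42]]))
cv2.imwrite('pics/w12.png',cams.grab_frame('wrist'))"
```

```text
clock: 20.75
eef_pos: [597.2, 143.8, 156.5]
tcp_rot: [-1.565, -0.002, 1.571]
contact_force: [0.3, 0.3, 1.1]
opening: 0.315
t 20.75 pos [597.2 143.8 156.5] rotdeg [-89.6  -0.1  90. ] open 0.32 F [0.3 0.3 1.1] q [ 0.23  0.43  1.73  0.    0.99 -1.34]
shift cm tool xyz [ 0.9   2.65 -0.37]
turn deg [-0.4 -0.   0.1]
[[266.54024522 198.14117264]]
```

View pics/w12.png

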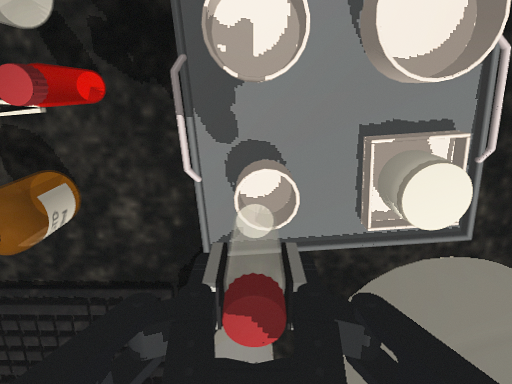

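```bash
python3 -m crank '[[-0.4,0,0,0.5,0,-0.2,-0.8],[0,0,0,0.3,0.3,-0.1,-0.8],[0,0,0,0.1,0.7,0,-0.8],[0,0,0,0,0.9,0,-0.8],[0,0,0,0,0.9,0,-0.8],[0,0,0,0,0.7,0,-0.8],[0,0,0,0,0.5,0,-0.8],[0,0,0,0,0.2,0,-0.8],[0,0,0,0,0,0,-0.8],[0,0,0,0,0,0,-0.8]]'
python3 -c "
from h import *
go([600.7,152.8,71]);W=V('wrist');print(proj(W,[[600.7,152.8,42]]))
cv2.imwrite('pics/w13.png',cams.grab_frame('wrist'))"
```

```text
clock: 21.63
eef_pos: [600.6, 152.8, 109.7]
tcp_rot: [-1.572, -0.002, 1.57]
contact_force: [0.8, -0.3, -1.2]
opening: 0.311
t 21.63 pos [600.6 152.8 109.7] rotdeg [-90.1  -0.1  89.9] open 0.31 F [ 0.8 -0.3 -1.2] q [ 0.25  0.49  1.75  0.    0.9  -1.32]
shift cm tool xyz [-0.01  3.87 -0.  ]
turn deg [ 0.1 -0.1  0.1]
[[255.84374735 215.12955946]]
```

View pics/w13.png

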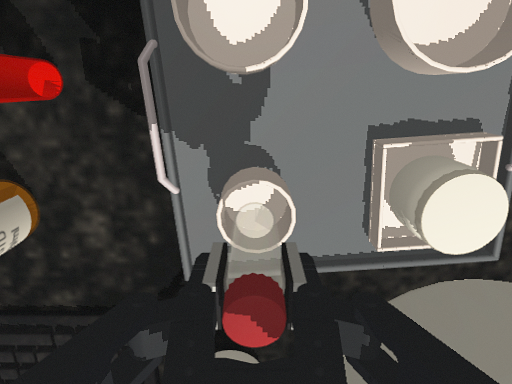

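```bash
python3 -m crank '[[0,0,0,0,0.4,0,-0.8],[0,0,0,0,0.6,0,-0.8],[0,0,0,0,0.6,0,-0.8],[0,0,0,0,0.6,0,-0.8],[0,0,0,0,0.5,0,-0.8],[0,0,0,0,0.3,0,-0.8],[0,0,0,0,0.1,0,-0.8],[0,0,0,0,0,0,-0.8],[0,0,0,0,0,0,-0.8],[0,0,0,0,0,0,-0.8]]'
python3 -c "
from h import *
go([600.7,152.8,70])"
```

```text
clock: 22.52
eef_pos: [601.3, 152.9, 76.1]
tcp_rot: [-1.574, -0.002, 1.569]
contact_force: [1.1, 0.1, 1.2]
opening: 0.313
t 22.52 pos [601.3 152.9  76.1] rotdeg [-90.2  -0.1  89.9] open 0.31 F [1.1 0.1 1.2] q [ 0.25  0.54  1.77  0.    0.83 -1.32]
shift cm tool xyz [-0.02  0.6   0.06]
turn deg [ 0.2 -0.1  0.1]
```

```bash
python3 -m crank '[[0,0,0,0,0.2,0,-0.8],[0,0,0,0,0.2,0,-0.8],[0,0,0,0,0.1,0,-0.8],[0,0,0,0,0.1,0,-0.8],[0,0,0,0,0.1,0,-0.8],[0,0,0,0,0.1,0,-0.8],[0,0,0,0,0,0,-0.8],[0,0,0,0,0,0,-0.8],[0,0,0,0,0,0,-0.8],[0,0,0,0,0,0,-0.8]]'
python3 -c "
from h import *
go([600.7,152.8,70])
cv2.imwrite('pics/w14.png',cams.grab_frame('wrist'))"
```

```text
clock: 23.35
eef_pos: [602.7, 153.3, 69.6]
tcp_rot: [-1.577, -0.003, 1.569]
contact_force: [0.1, -0.6, 0.4]
opening: 0.316
t 23.35 pos [602.7 153.3  69.6] rotdeg [-90.3  -0.2  89.9] open 0.32 F [ 0.1 -0.6  0.4] q [ 0.25  0.55  1.77  0.    0.82 -1.32]
shift cm tool xyz [-0.05 -0.05  0.2 ]
turn deg [ 0.3 -0.1  0.2]
```

View pics/w14.png

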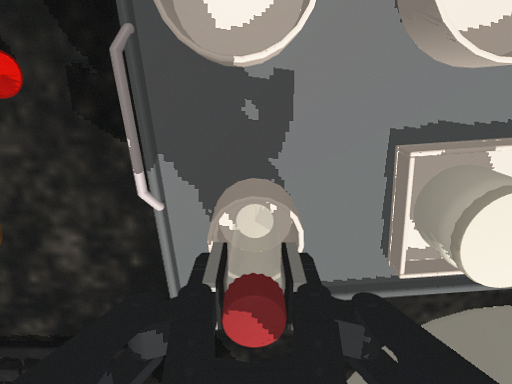

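```bash
python3 -m crank '[[0.2,0,0,0,0.1,0.1,-0.8],[0,0,0,0,0.1,0,-0.8],[0,0,0,0,0.1,0,-0.8],[0,0,0,0,0.1,0,-0.8],[0,0,0,0,0,0,-0.8],[0,0,0,0,0,0,-0.8],[0,0,0,0,0,0,-0.8],[0,0,0,0,0,0,-0.8],[0,0,0,0,0,0,-0.8],[0,0,0,0,0,0,-0.8]]'
python3 -c "
from h import *
go([600.7,152.8,70])"
```

```text
clock: 24.23
eef_pos: [602.9, 153.4, 69.3]
tcp_rot: [-1.575, -0.003, 1.57]
contact_force: [-0.3, 0.5, 3.4]
opening: 0.309
t 24.23 pos [602.9 153.4  69.3] rotdeg [-90.2  -0.2  89.9] open 0.31 F [-0.3  0.5  3.4] q [ 0.25  0.55  1.77  0.    0.82 -1.33]
shift cm tool xyz [-0.06 -0.07  0.22]
turn deg [ 0.2 -0.1  0.2]
```

```bash
python3 -m crank '[[0,0,0,0,0,0,-0.2],[0,0,0,0,0,0,0],[0,0,0,0,0,0,0.2],[0,0,0,0,0,0,0.3],[0,0,0,0,-0.5,0,0.3],[0,0,0,0,-1,0,0.3],[0,0,0,0,-1.5,0,0.3],[0,0,0,0,-2,0,0.5],[0,0,0,0,-2,0,1],[0,0,0,0,-2,0,1]]'
python3 -m crank '[[0,0,0,0,-2,0,1],[0,0,0,-2,-1,0,1],[0,0,0,-3,0,0,1],[0,0,0,-3,0,-0.1,1],[0,0,0,-3,0,-0.1,1],[0,0,0,-2,0,-0.1,1],[0,0,0,-1,0,0,1],[0,0,0,0,0,0,1],[0,0,0,0,0,0,1],[0,0,0,0,0,0,1]]'
python3 -c "
from h import *
go([611,-47,140]);W=V('wrist');print(proj(W,[[611,-47,105]]))
cv2.imwrite('pics/w15.png',cams.grab_frame('wrist'));cv2.imwrite('pics/s15.png',cams.grab_frame('scene'))"
```

```text
clock: 25.07
eef_pos: [599.4, 152.3, 160.4]
tcp_rot: [-1.566, -0.001, 1.57]
contact_force: [0.7, -0.4, -0.4]
opening: 0.991
clock: 25.9
eef_pos: [606.7, 9.7, 208.0]
tcp_rot: [-1.585, -0.004, 1.572]
contact_force: [0.9, 1.5, 0.4]
opening: 1.003
t 25.90 pos [606.7   9.7 208. ] rotdeg [-90.8  -0.2  90.1] open 1.00 F [0.9 1.5 0.4] q [ 0.01  0.35  1.72  0.    1.06 -1.56]
shift cm tool xyz [-5.7   6.78 -0.33]
turn deg [0.8 0.1 0.2]
[[182.04780317 201.39403269]]
```

View pics/w15.png

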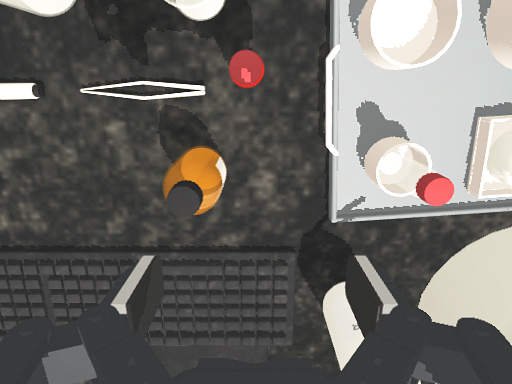

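View pics/s15.png

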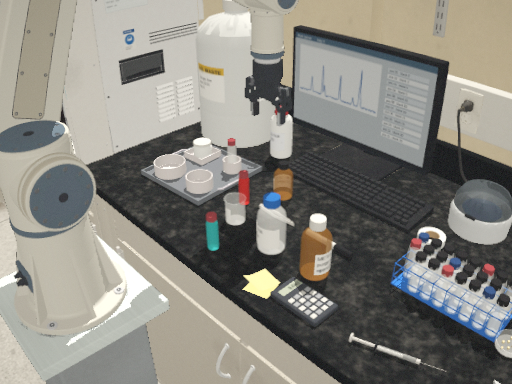

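```bash
python3 -m crank '[[0.6,0,0,-1,0.3,-0.1,1],[0,0,0,-1.5,0.6,-0.1,1],[0,0,0,-1.3,0.8,0,1],[0,0,0,-0.8,0.8,0,1],[0,0,0,-0.3,0.8,0,1],[0,0,0,0,0.6,0,1],[0,0,0,0,0.3,0,1],[0,0,0,0,0,0,1],[0,0,0,0,0,0,1],[0,0,0,0,0,0,1]]'
python3 -c "
from h import *
go([609.5,-47.5,55]);W=V('wrist')
im=cams.grab_frame('wrist');cv2.imwrite('pics/w16.png',im)"
```

```text
clock: 26.83
eef_pos: [607.8, -41.7, 158.1]
tcp_rot: [-1.568, -0.005, 1.575]
contact_force: [0.3, -0.4, -0.3]
opening: 0.999
t 26.83 pos [607.8 -41.7 158.1] rotdeg [-89.9  -0.3  90.3] open 1.00 F [ 0.3 -0.4 -0.3] q [-0.07  0.42  1.74  0.01  0.99 -1.65]
shift cm tool xyz [-0.64 10.31 -0.19]
turn deg [-0.1  0.3  0.3]
```

View pics/w16.png

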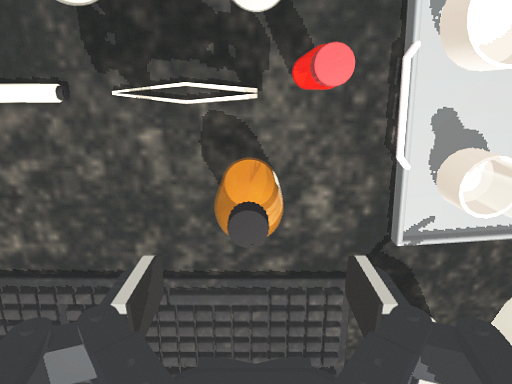

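```bash
python3 -c "
from h import *
W=V('wrist');print(onz(W,(248.5,226),105))"
python3 -m crank '[[0,0.3,0,-0.3,0.5,-0.1,1],[0,0,0,-0.1,1,0,1],[0,0,0,0,1.2,0,1],[0,0,0,0,1.2,0,1],[0,0,0,0,1.2,0,1],[0,0,0,0,1,0,1],[0,0,0,0,0.7,0,1],[0,0,0,0,0.3,0,1],[0,0,0,0,0,0,1],[0,0,0,0,0,0,1]]'
python3 -c "
from h import *
go([609.5,-47.5,55]);W=V('wrist')
im=cams.grab_frame('wrist');cv2.imwrite('pics/w17.png',im)"
```

```text
[609.21129322 -46.11848935 105.        ]
clock: 27.72
eef_pos: [608.4, -44.6, 78.9]
tcp_rot: [-1.568, -0.005, 1.571]
contact_force: [1.1, 0.1, 0.4]
opening: 1.0
t 27.72 pos [608.4 -44.6  78.9] rotdeg [-89.8  -0.3  90. ] open 1.00 F [1.1 0.1 0.4] q [-0.08  0.52  1.78  0.01  0.84 -1.65]
shift cm tool xyz [-0.31  2.38 -0.12]
turn deg [-0.2  0.   0.3]
```

View pics/w17.png

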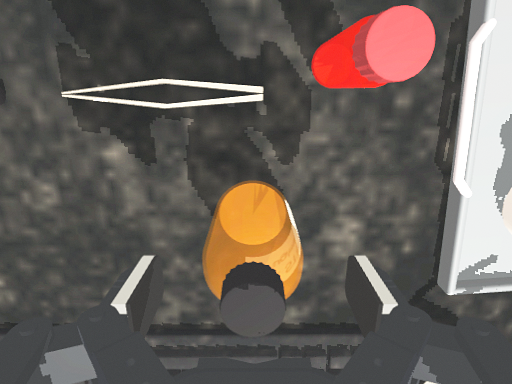

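```bash
python3 -m crank '[[0,0,0,-0.2,0.6,-0.1,1],[0,0,0,0,0.7,0,1],[0,0,0,0,0.5,0,1],[0,0,0,0,0.2,0,1],[0,0,0,0,0,0,0.5],[0,0,0,0,0,0,0.3],[0,0,0,0,0,0,0],[0,0,0,0,0,0,-0.3],[0,0,0,0,0,0,-0.5],[0,0,0,0,0,0,-0.5]]' 45
python3 -c "
from h import *
go([609.5,-47.5,55]);W=V('wrist')
im=cams.grab_frame('wrist');cv2.imwrite('pics/w18.png',im)"
```

```text
clock: 28.6
eef_pos: [611.2, -46.8, 59.3]
tcp_rot: [-1.572, -0.005, 1.571]
contact_force: [0.2, -0.5, -1.8]
opening: 0.573
t 28.60 pos [611.2 -46.8  59.3] rotdeg [-90.1  -0.3  90. ] open 0.57 F [ 0.2 -0.5 -1.8] q [-0.08  0.55  1.79  0.01  0.8  -1.66]
shift cm tool xyz [-0.08  0.43  0.18]
turn deg [0.1 0.  0.3]
```

View pics/w18.png

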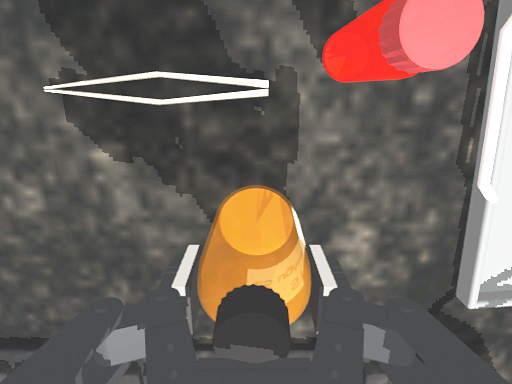

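```bash
python3 -m crank '[[0,0,0,0,0,0,-0.5],[0,0,0,0,0,0,-0.5],[0,0,0,0,-0.5,0,-0.5],[0,0,0,0,-1,0,-0.5],[0,0,0,0,-1.5,0,-0.5],[0,0,0,0,-2,0,-0.5],[0,0,0,0,-2.5,0,-0.5],[0,0,0,0,-2.5,0,-0.5],[0,0,0,0,-2,0,-0.5],[0,0,0,0,-1,0,-0.5]]'
python3 -m crank '[[0,0,0,0.5,-0.5,0.5,-0.5],[0,0,0,1,0,1,-0.5],[0,0,0,2,0,1.4,-0.5],[0,0,0,2.5,0,1.8,-0.5],[0,0,0,2.5,0,1.8,-0.5],[0,0,0,2.5,0,1.8,-0.5],[0,0,0,2.5,0,1.8,-0.5],[0,0,0,1.5,0,1,-0.5],[0,0,0,0.5,0,0.4,-0.5],[0,0,0,0,0,0,-0.5]]'
python3 -c "
from h import *
go([471.1,144.1,150]);W=V('wrist');print(proj(W,[[471.1,144.1,42]]))
im=cams.grab_frame('wrist');cv2.imwrite('pics/w19.png',im)"
```

```text
clock: 29.48
eef_pos: [608.3, -47.3, 195.9]
tcp_rot: [-1.566, -0.006, 1.571]
contact_force: [-0.1, -0.3, -1.6]
opening: 0.574
clock: 30.32
eef_pos: [476.8, 116.0, 197.3]
tcp_rot: [-1.557, -0.004, 1.569]
contact_force: [0.7, 0.2, -1.9]
opening: 0.57
t 30.32 pos [476.8 116.  197.3] rotdeg [-89.2  -0.2  89.9] open 0.57 F [ 0.7  0.2 -1.9] q [ 0.23  0.2   1.95  0.01  1.   -1.34]
shift cm tool xyz [2.79 4.75 0.51]
turn deg [-0.8 -0.1  0.2]
[[285.15544654 175.63247406]]
```

View pics/w19.png

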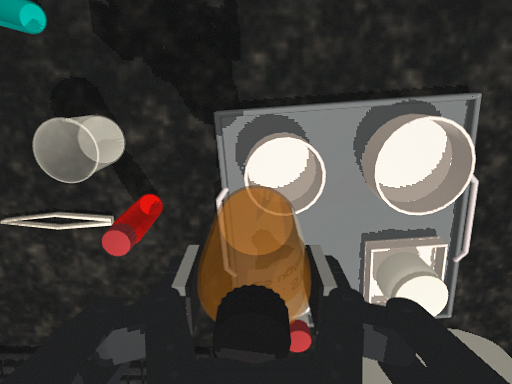

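```bash
python3 -m crank '[[-0.7,0,0,0.8,0,0.2,-0.5],[0,0,0,0.9,0.3,0.1,-0.5],[0,0,0,0.6,0.8,0,-0.5],[0,0,0,0.2,1,0,-0.5],[0,0,0,0,1,0,-0.5],[0,0,0,0,1,0,-0.5],[0,0,0,0,0.8,0,-0.5],[0,0,0,0,0.4,0,-0.5],[0,0,0,0,0,0,-0.5],[0,0,0,0,0,0,-0.5]]'
python3 -c "
from h import *
go([471.1,144.1,70]);W=V('wrist');print(proj(W,[[471.1,144.1,42]]))
im=cams.grab_frame('wrist');cv2.imwrite('pics/w20.png',im)"
```

```text
clock: 31.2
eef_pos: [475.5, 140.0, 135.7]
tcp_rot: [-1.568, -0.002, 1.565]
contact_force: [-0.1, -0.2, -1.6]
opening: 0.575
t 31.20 pos [475.5 140.  135.7] rotdeg [-89.8  -0.1  89.6] open 0.57 F [-0.1 -0.2 -1.6] q [ 0.28  0.29  2.    0.    0.85 -1.29]
shift cm tool xyz [0.39 6.57 0.43]
turn deg [-0.2 -0.4  0.1]
[[261.04740667 196.64687593]]
```

View pics/w20.png

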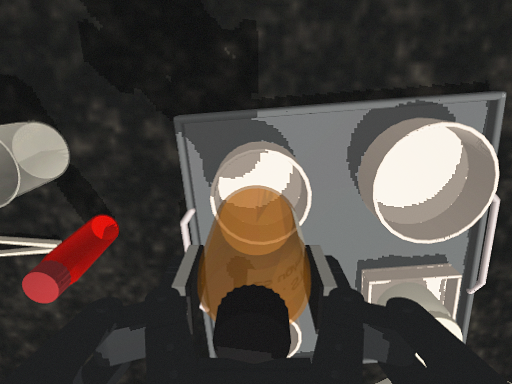

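```bash
python3 -m crank '[[-0.2,-0.4,0,0.3,0,0.3,-0.5],[0,0,0,0.1,0.4,0.1,-0.5],[0,0,0,0,0.7,0,-0.5],[0,0,0,0,0.7,0,-0.5],[0,0,0,0,0.7,0,-0.5],[0,0,0,0,0.7,0,-0.5],[0,0,0,0,0.5,0,-0.5],[0,0,0,0,0.3,0,-0.5],[0,0,0,0,0,0,-0.5],[0,0,0,0,0,0,-0.5]]'
python3 -c "
from h import *
go([471.1,144.1,70]);W=V('wrist');print(proj(W,[[471.1,144.1,42]]))
im=cams.grab_frame('wrist');cv2.imwrite('pics/w21.png',im)"
```

```text
clock: 32.08
eef_pos: [472.0, 144.7, 92.4]
tcp_rot: [-1.574, -0.002, 1.572]
contact_force: [0.0, 0.6, -0.9]
opening: 0.574
t 32.08 pos [472.  144.7  92.4] rotdeg [-90.2  -0.1  90.1] open 0.57 F [ 0.   0.6 -0.9] q [ 0.29  0.36  2.04  0.    0.74 -1.28]
shift cm tool xyz [-0.07  2.24  0.1 ]
turn deg [0.2 0.1 0.1]
[[254.99810932 224.13163098]]
```

View pics/w21.png

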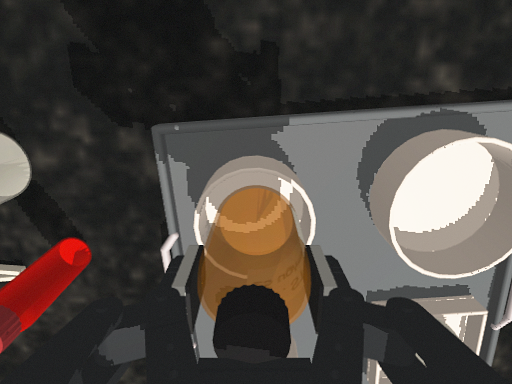

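```bash
python3 -m crank '[[0.2,0,0,0,0.3,0.1,-0.5],[0,0,0,0,0.4,0,-0.5],[0,0,0,0,0.4,0,-0.5],[0,0,0,0,0.4,0,-0.5],[0,0,0,0,0.3,0,-0.5],[0,0,0,0,0.2,0,-0.5],[0,0,0,0,0.1,0,-0.5],[0,0,0,0,0,0,-0.5],[0,0,0,0,0,0,-0.5],[0,0,0,0,0,0,-0.5]]'
python3 -c "
from h import *
go([471.1,144.1,69.3])"
```

```text
clock: 32.97
eef_pos: [471.7, 145.0, 69.9]
tcp_rot: [-1.572, -0.003, 1.572]
contact_force: [0.9, -0.2, -1.6]
opening: 0.575
t 32.97 pos [471.7 145.   69.9] rotdeg [-90.1  -0.2  90.1] open 0.57 F [ 0.9 -0.2 -1.6] q [ 0.29  0.4   2.05  0.    0.7  -1.28]
shift cm tool xyz [-0.09  0.06  0.06]
turn deg [0.1 0.1 0.2]
```

```bash
python3 -m crank '[[0,0,0,0,0.1,0,-0.5],[0,0,0,0,0.1,0,-0.5],[0,0,0,0,0.1,0,-0.5],[0,0,0,0,0.1,0,-0.5],[0,0,0,0,0,0,-0.5],[0,0,0,0,0,0,-0.5],[0,0,0,0,0,0,-0.5],[0,0,0,0,0,0,-0.5],[0,0,0,0,0,0,-0.5],[0,0,0,0,0,0,-0.5]]'
python3 -c "
from h import *
go([471.1,144.1,69.3])"
```

```text
clock: 33.8
eef_pos: [473.5, 145.2, 69.5]
tcp_rot: [-1.576, -0.003, 1.572]
contact_force: [0.7, 0.1, -1.2]
opening: 0.572
t 33.80 pos [473.5 145.2  69.5] rotdeg [-90.3  -0.2  90.1] open 0.57 F [ 0.7  0.1 -1.2] q [ 0.29  0.4   2.05  0.    0.69 -1.28]
shift cm tool xyz [-0.11  0.02  0.24]
turn deg [0.3 0.1 0.2]
```

```bash
python3 -m crank '[[0.3,0,0,0,0.2,0.2,-0.5],[0,0,0,0,0.15,0,-0.5],[0,0,0,0,0.15,0,-0.5],[0,0,0,0,0.15,0,-0.5],[0,0,0,0,0,0,-0.5],[0,0,0,0,0,0,-0.5],[0,0,0,0,0,0,-0.5],[0,0,0,0,0,0,-0.5],[0,0,0,0,0,0,-0.5],[0,0,0,0,0,0,-0.5]]'
python3 -c "
from h import *
go([471.1,144.1,69.3])"
```

```text
clock: 34.63
eef_pos: [474.8, 145.6, 68.8]
tcp_rot: [-1.576, -0.004, 1.574]
contact_force: [0.3, 0.7, 1.1]
opening: 0.57
t 34.63 pos [474.8 145.6  68.8] rotdeg [-90.3  -0.2  90.2] open 0.57 F [0.3 0.7 1.1] q [ 0.29  0.4   2.04  0.    0.69 -1.28]
shift cm tool xyz [-0.15 -0.05  0.37]
turn deg [0.3 0.2 0.2]
```

```bash
python3 -m crank '[[0,0,0,0,0,0,0.3],[0,0,0,0,0,0,0.6],[0,0,0,0,0,0,1],[0,0,0,0,0,0,1],[0,0,0,0,-0.5,0,1],[0,0,0,0,-1,0,1],[0,0,0,0,-1.5,0,1],[0,0,0,0,-2,0,1],[0,0,0,0,-2.5,0,1],[0,0,0,0,-2.5,0,1]]'
python3 -m crank '[[0,0,0,0,-3,0,1],[0,0,0,0,-3,0,1],[0,0,0,-1,-2,0,1],[0,0,0,-2.5,-1,0,1],[0,0,0,-3.5,0,0.3,1],[0,0,0,-3.5,0,0.3,1],[0,0,0,-3.5,0,0.3,1],[0,0,0,-3.5,0,0.3,1],[0,0,0,-3.5,0,0,1],[0,0,0,-3.5,0,0,1]]'
python3 -c "
from h import *
go([433,-310,220])
cv2.imwrite('pics/s22.png',cams.grab_frame('scene'))"
```

```text
clock: 35.47
eef_pos: [471.1, 144.3, 170.7]
tcp_rot: [-1.567, -0.001, 1.574]
contact_force: [-0.3, 0.1, 0.1]
opening: 1.0
clock: 36.3
eef_pos: [462.0, -104.2, 283.1]
tcp_rot: [-1.591, -0.005, 1.584]
contact_force: [1.1, 0.2, -0.7]
opening: 1.0
t 36.30 pos [ 462.  -104.2  283.1] rotdeg [-91.1  -0.3  90.8] open 1.00 F [ 1.1  0.2 -0.7] q [-0.23  0.06  1.91  0.01  1.15 -1.82]
shift cm tool xyz [-20.58   6.14   3.29]
turn deg [1.1 0.7 0.3]
```

View pics/s22.png

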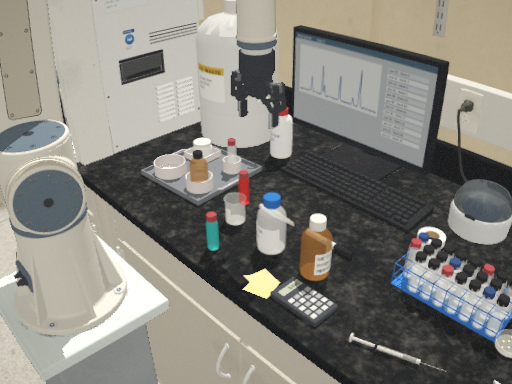

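```bash
python3 -m crank '[[0.7,0.5,0,-3.5,0,0.5,1],[0.3,0.2,0,-3.5,0,0.5,1],[0,0,0,-3,0,0.5,1],[0,0,0,-2.5,0.3,0.3,1],[0,0,0,-2,0.3,0.2,1],[0,0,0,-1.2,0.3,0,1],[0,0,0,-0.5,0.2,0,1],[0,0,0,0,0,0,1],[0,0,0,0,0,0,1],[0,0,0,0,0,0,1]]'
python3 -c "
from h import *
go([433,-310,190]);W=V('wrist');print(proj(W,[433,-310,145]))
cv2.imwrite('pics/w23.png',cams.grab_frame('wrist'))"
```

```text
clock: 37.18
eef_pos: [439.9, -279.5, 279.5]
tcp_rot: [-1.58, 0.001, 1.565]
contact_force: [0.1, -0.4, -0.5]
opening: 1.004
t 37.18 pos [ 439.9 -279.5  279.5] rotdeg [-90.5   0.   89.7] open 1.00 F [ 0.1 -0.4 -0.5] q [-0.57  0.15  1.82  0.    1.17 -2.14]
shift cm tool xyz [-3.05  8.95  0.75]
turn deg [ 0.5 -0.3 -0. ]
[[220.13469483 177.16352215]]
```

View pics/w23.png

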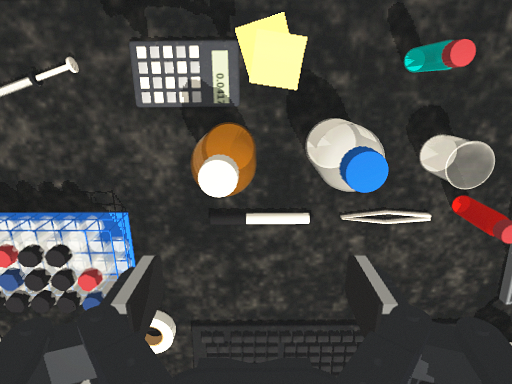

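```bash
python3 -c "
from h import *
W=V('wrist');im=cv2.imread('pics/w23.png');g=(im.min(2)>200).astype('uint8');n,l,st,ce=cv2.connectedComponentsWithStats(g)
for i in range(1,n):
  if st[i,4]>300:print(st[i],ce[i],onz(W,ce[i],145))"
python3 -m crank '[[0.4,-0.3,0,-0.9,0.3,0.3,1],[0,0,0,-1,0.7,0.3,1],[0,0,0,-0.6,0.9,0.1,1],[0,0,0,-0.3,1,0,1],[0,0,0,0,1,0,1],[0,0,0,0,1,0,1],[0,0,0,0,0.8,0,1],[0,0,0,0,0.4,0,1],[0,0,0,0,0,0,1],[0,0,0,0,0,0,1]]'
python3 -c "
from h import *
go([433,-310,133]);W=V('wrist')
im=cams.grab_frame('wrist');cv2.imwrite('pics/w24.png',im);g=(im.min(2)>200).astype('uint8');n,l,st,ce=cv2.connectedComponentsWithStats(g)
for i in range(1,n):
  if st[i,4]>300:print(st[i],ce[i],onz(W,ce[i],145))"
```

```text
[212  51  16  44 440] [220.30909091  67.53181818] [ 345.21136472 -306.27355995  145.        ]
[309 126  47  42 922] [335.45770065 148.43167028] [ 408.67341526 -212.6409954   145.        ]
[ 198  160   40   37 1165] [217.29098712 178.1167382 ] [ 433.91643074 -312.29825536  145.        ]
[246 215  64   9 524] [278.01717557 219.36068702] [ 472.70653577 -259.36828747  145.        ]
[ 14 231  42  21 481] [ 33.94802495 240.004158  ] [ 492.62394671 -485.48529302  145.        ]
[ 63 232  28  41 662] [ 77.21148036 250.83685801] [ 503.96834981 -446.84495023  145.        ]
[150 318  25  36 425] [162.47294118 335.69882353] [ 603.36477488 -376.5792956   145.        ]
clock: 38.07
eef_pos: [431.9, -307.1, 210.0]
tcp_rot: [-1.569, -0.002, 1.575]
contact_force: [0.2, 0.5, 0.1]
opening: 1.005
t 38.07 pos [ 431.9 -307.1  210. ] rotdeg [-89.9  -0.1  90.2] open 1.00 F [0.2 0.5 0.1] q [-0.62  0.24  1.87  0.    1.03 -2.2 ]
shift cm tool xyz [-0.31  7.7  -0.12]
turn deg [-0.1  0.2  0.1]
[ 223  197   50   46 1803] [247.40099834 219.33721575] [ 433.70194134 -312.67821526  145.        ]
[268 249  73   8 511] [304.         252.98630137] [ 458.65151392 -273.80965571  145.        ]
```

View pics/w24.png

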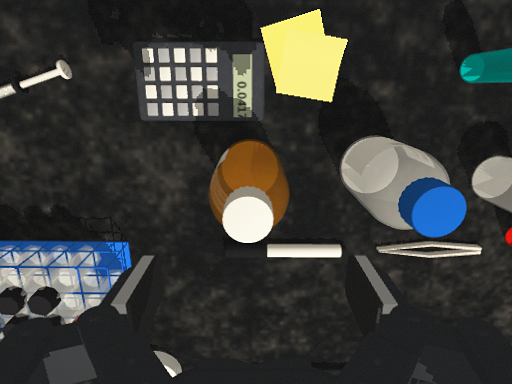

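```bash
python3 -m crank '[[0,0.2,0,-0.4,0.3,-0.1,1],[0,0,0,-0.1,0.6,0,0.6],[0,0,0,0,0.9,0,0.4],[0,0,0,0,0.9,0,0.3],[0,0,0,0,0.9,0,0.3],[0,0,0,0,0.8,0,0.3],[0,0,0,0,0.5,0,0.3],[0,0,0,0,0.2,0,0.3],[0,0,0,0,0,0,0.3],[0,0,0,0,0,0,0.3]]'
python3 -c "
from h import *
go([433.5,-312,133]);W=V('wrist')
im=cams.grab_frame('wrist');cv2.imwrite('pics/w25.png',im)"
```

```text
clock: 38.95
eef_pos: [433.5, -312.6, 154.2]
tcp_rot: [-1.57, -0.001, 1.571]
contact_force: [0.4, -0.3, 0.3]
opening: 0.65
t 38.95 pos [ 433.5 -312.6  154.2] rotdeg [-90.   -0.1  90. ] open 0.65 F [ 0.4 -0.3  0.3] q [-0.63  0.32  1.91  0.    0.92 -2.2 ]
shift cm tool xyz [0.06 2.12 0.  ]
turn deg [-0.   0.   0.1]
```

View pics/w25.png

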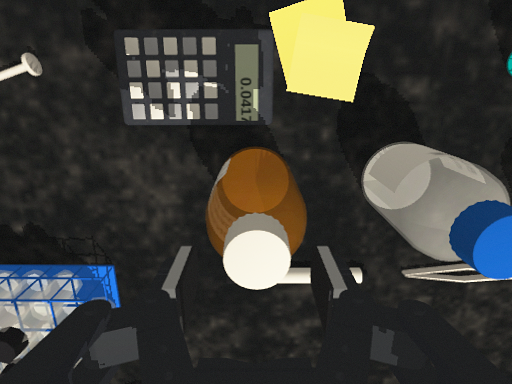

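```bash
python3 -m crank '[[0,0,0,0,0.3,0,0.3],[0,0,0,0,0.5,0,0.3],[0,0,0,0,0.5,0,0.3],[0,0,0,0,0.4,0,0.3],[0,0,0,0,0.2,0,0.3],[0,0,0,0,0.1,0,0.3],[0,0,0,0,0,0,0.3],[0,0,0,0,0,0,0.3],[0,0,0,0,0,0,0.3],[0,0,0,0,0,0,0.3]]'
python3 -c "
from h import *
go([433.5,-312,133]);W=V('wrist')
im=cams.grab_frame('wrist');cv2.imwrite('pics/w26.png',im)"
```

```text
clock: 39.83
eef_pos: [434.3, -313.1, 133.3]
tcp_rot: [-1.572, 0.0, 1.571]
contact_force: [0.4, 0.0, -0.2]
opening: 0.648
t 39.83 pos [ 434.3 -313.1  133.3] rotdeg [-90.1   0.   90. ] open 0.65 F [ 0.4  0.  -0.2] q [-0.63  0.35  1.92  0.    0.87 -2.2 ]
shift cm tool xyz [0.11 0.03 0.08]
turn deg [ 0.1  0.  -0. ]
```

View pics/w26.png

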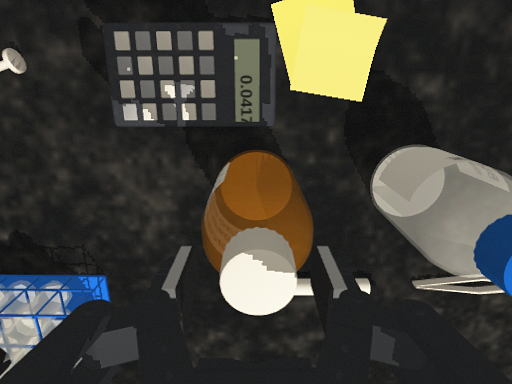

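```bash
python3 -m crank '[[0,0,0,0,0,0,0],[0,0,0,0,0,0,-0.1],[0,0,0,0,0,0,-0.2],[0,0,0,0,0,0,-0.4],[0,0,0,0,0,0,-0.7],[0,0,0,0,0,0,-0.7],[0,0,0,0,0,0,-0.7],[0,0,0,0,0,0,-0.7],[0,0,0,0,0,0,-0.7],[0,0,0,0,0,0,-0.7]]' 60
python3 -c "
from h import *
go([433.5,-312,133]);W=V('wrist')
im=cams.grab_frame('wrist');cv2.imwrite('pics/w27.png',im)"
```

```text
clock: 40.72
eef_pos: [434.5, -312.7, 134.0]
tcp_rot: [-1.573, -0.0, 1.571]
contact_force: [-0.0, 1.2, 0.7]
opening: 0.391
t 40.72 pos [ 434.5 -312.7  134. ] rotdeg [-90.1  -0.   90. ] open 0.39 F [-0.   1.2  0.7] q [-0.63  0.35  1.92  0.    0.87 -2.2 ]
shift cm tool xyz [0.07 0.1  0.1 ]
turn deg [0.1 0.  0. ]
```

View pics/w27.png

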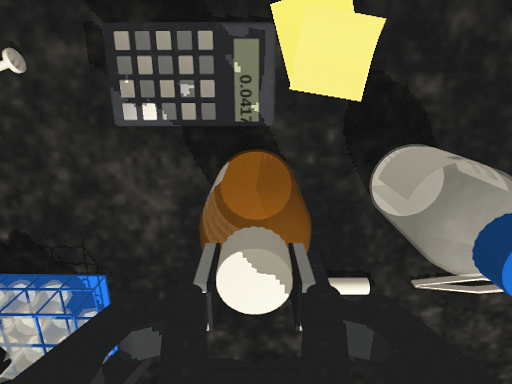

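```bash
python3 -m crank '[[0,0,0,0,-0.3,0,-0.7],[0,0,0,0,-0.5,0,-0.7],[0,0,0,0,-0.5,0,-0.7],[0,0,0,0,-0.8,0,-0.7],[0,0,0,0,-1,0,-0.7],[0,0,0,0,-1.2,0,-0.7],[0,0,0,0,-1.2,0,-0.7],[0,0,0,0,-1,0,-0.7],[0,0,0,0,-0.5,0,-0.7],[0,0,0,0,0,0,-0.7]]'
python3 -c "
from h import *
state()
im=cams.grab_frame('wrist');cv2.imwrite('pics/w28.png',im)"
```

```text
clock: 41.6
eef_pos: [433.2, -312.4, 210.6]
tcp_rot: [-1.571, -0.001, 1.571]
contact_force: [0.5, -0.6, -4.4]
opening: 0.393
t 41.60 pos [ 433.2 -312.4  210.6] rotdeg [-90.  -0.  90.] open 0.39 F [ 0.5 -0.6 -4.4] q [-0.63  0.25  1.86  0.    1.04 -2.2 ]
```

View pics/w28.png

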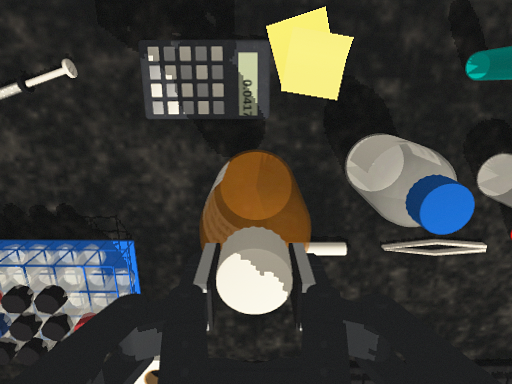

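```bash
python3 -m crank '[[0,0,0,0,-0.8,0,-0.7],[0,0,0,0,-1.2,0,-0.7],[0,0,0,0,-1.5,0,-0.7],[0,0,0,0,-1.5,0,-0.7],[0,0,0,0,-1.5,0,-0.7],[0,0,0,0,-1.5,0,-0.7],[0,0,0,0,-1.2,0,-0.7],[0,0,0,0,-0.8,0,-0.7],[0,0,0,0,-0.4,0,-0.7],[0,0,0,0,0,0,-0.7]]'
python3 -m crank '[[0,0,0,0.4,0,0,-0.7],[0,0,0,0.8,0,-0.1,-0.7],[0,0,0,1.2,0,-0.1,-0.7],[0,0,0,1.6,0,-0.1,-0.7],[0,0,0,2,0,-0.1,-0.7],[0,0,0,2.4,0,-0.1,-0.7],[0,0,0,2.5,0,-0.1,-0.7],[0,0,0,2.5,0,-0.1,-0.7],[0,0,0,2.5,0,-0.1,-0.7],[0,0,0,2.5,0,-0.1,-0.7]]'
python3 -c "
from h import *
go([461.7,272.2,315])"
```

```text
clock: 42.48
eef_pos: [430.4, -310.5, 316.4]
tcp_rot: [-1.562, -0.007, 1.571]
contact_force: [0.2, -1.0, -4.0]
opening: 0.392
clock: 43.32
eef_pos: [435.4, -113.9, 311.0]
tcp_rot: [-1.552, -0.013, 1.566]
contact_force: [0.7, 0.3, -4.1]
opening: 0.389
t 43.32 pos [ 435.4 -113.9  311. ] rotdeg [-88.9  -0.7  89.7] open 0.39 F [ 0.7  0.3 -4.1] q [-0.26  0.02  1.89  0.01  1.25 -1.83]
shift cm tool xyz [38.63  0.05 -2.44]
turn deg [-1.1 -0.3  0.7]
```

```bash
python3 -m crank '[[-0.3,0,0.2,2.5,0,-0.1,-0.7],[-0.3,0,0.2,2.5,0,-0.1,-0.7],[0,0,0,2.5,0,-0.1,-0.7],[0,0,0,2.5,0,-0.1,-0.7],[0,0,0,2.5,0,-0.1,-0.7],[0,0,0,2.5,0,-0.1,-0.7],[0,0,0,2.5,0,-0.1,-0.7],[0,0,0,2.5,0,-0.1,-0.7],[0,0,0,2.5,0,-0.1,-0.7],[0,0,0,2.5,0,-0.1,-0.7]]'
python3 -c "
from h import *
go([461.7,272.2,315])"
```

```text
clock: 44.15
eef_pos: [434.3, 157.2, 307.5]
tcp_rot: [-1.553, -0.008, 1.569]
contact_force: [-0.1, 0.3, -4.1]
opening: 0.39
t 44.15 pos [434.3 157.2 307.5] rotdeg [-89.   -0.5  89.9] open 0.39 F [-0.1  0.3 -4.1] q [ 0.33  0.04  1.88  0.01  1.24 -1.24]
shift cm tool xyz [11.51 -0.71 -2.71]
turn deg [-1.  -0.1  0.5]
```

```bash
python3 -m crank '[[-0.3,0,0.2,2,0,-0.3,-0.7],[-0.3,0,0.2,1.8,0,-0.5,-0.7],[-0.2,0,0,1.5,0,-0.5,-0.7],[0,0,0,1.2,0,-0.5,-0.7],[0,0,0,0.8,0,-0.4,-0.7],[0,0,0,0.4,0.2,-0.2,-0.7],[0,0,0,0.2,0.3,0,-0.7],[0,0,0,0,0.2,0,-0.7],[0,0,0,0,0,0,-0.7],[0,0,0,0,0,0,-0.7]]'
python3 -c "
from h import *
go([461.7,272.2,250]);W=V('wrist');print(proj(W,[461.7,272.2,42]))
cv2.imwrite('pics/w29.png',cams.grab_frame('wrist'))"
```

```text
clock: 44.98
eef_pos: [450.8, 246.7, 295.3]
tcp_rot: [-1.558, 0.001, 1.576]
contact_force: [-0.1, -0.1, -3.8]
opening: 0.39
t 44.98 pos [450.8 246.7 295.3] rotdeg [-89.3   0.1  90.3] open 0.39 F [-0.1 -0.1 -3.8] q [ 0.49  0.13  1.8   0.01  1.22 -1.08]
shift cm tool xyz [ 2.55  4.51 -1.16]
turn deg [-0.7  0.3 -0.1]
[[275.93873516 169.03579506]]
```

View pics/w29.png

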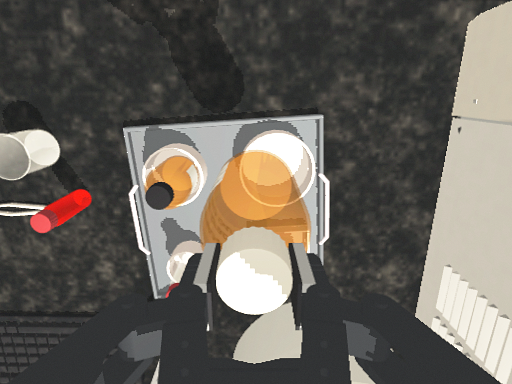

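```bash
python3 -m crank '[[-0.4,0.2,0,0.6,0.2,-0.3,-0.7],[-0.2,0.1,0,0.8,0.5,-0.4,-0.7],[0,0,0,0.6,0.9,-0.3,-0.7],[0,0,0,0.3,1,-0.1,-0.7],[0,0,0,0,1,0,-0.7],[0,0,0,0,1,0,-0.7],[0,0,0,0,0.8,0,-0.7],[0,0,0,0,0.5,0,-0.7],[0,0,0,0,0,0,-0.7],[0,0,0,0,0,0,-0.7]]'
python3 -c "
from h import *
go([461.7,272.2,145]);W=V('wrist');print(proj(W,[461.7,272.2,42]))
cv2.imwrite('pics/w30.png',cams.grab_frame('wrist'))"
```

```text
clock: 45.87
eef_pos: [462.1, 270.4, 228.2]
tcp_rot: [-1.567, 0.003, 1.569]
contact_force: [0.5, -0.2, -2.9]
opening: 0.387
t 45.87 pos [462.1 270.4 228.2] rotdeg [-89.8   0.2  89.9] open 0.39 F [ 0.5 -0.2 -2.9] q [ 0.53  0.23  1.84 -0.    1.08 -1.04]
shift cm tool xyz [0.2  8.32 0.01]
turn deg [-0.2 -0.1 -0.2]
[[257.5951014  171.45727432]]
```

View pics/w30.png

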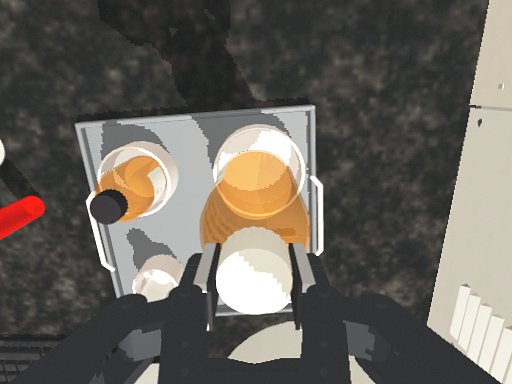

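```bash
python3 -m crank '[[0,0,0,0.1,0.3,0,-0.7],[0,0,0,0.1,0.6,0,-0.7],[0,0,0,0,0.8,0,-0.7],[0,0,0,0,0.8,0,-0.7],[0,0,0,0,0.8,0,-0.7],[0,0,0,0,0.7,0,-0.7],[0,0,0,0,0.5,0,-0.7],[0,0,0,0,0.3,0,-0.7],[0,0,0,0,0,0,-0.7],[0,0,0,0,0,0,-0.7]]'
python3 -c "
from h import *
go([461.7,272.2,144]);W=V('wrist');print(proj(W,[461.7,272.2,42]))
cv2.imwrite('pics/w31.png',cams.grab_frame('wrist'))"
```

```text
clock: 46.75
eef_pos: [462.6, 272.5, 176.0]
tcp_rot: [-1.569, 0.002, 1.568]
contact_force: [-0.4, 0.8, -4.3]
opening: 0.39
t 46.75 pos [462.6 272.5 176. ] rotdeg [-89.9   0.1  89.9] open 0.39 F [-0.4  0.8 -4.3] q [ 0.53  0.29  1.88 -0.    0.97 -1.04]
shift cm tool xyz [-0.03  3.2   0.08]
turn deg [-0.1 -0.1 -0.1]
[[255.43717593 185.48757897]]
```

View pics/w31.png

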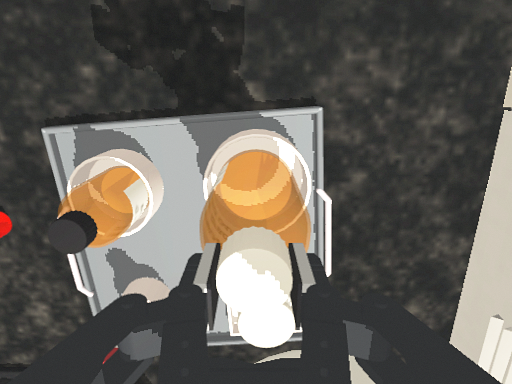

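```bash
python3 -m crank '[[0,0,0,0,0.3,0,-0.7],[0,0,0,0,0.5,0,-0.7],[0,0,0,0,0.5,0,-0.7],[0,0,0,0,0.5,0,-0.7],[0,0,0,0,0.4,0,-0.7],[0,0,0,0,0.3,0,-0.7],[0,0,0,0,0.2,0,-0.7],[0,0,0,0,0.1,0,-0.7],[0,0,0,0,0,0,-0.7],[0,0,0,0,0,0,-0.7]]'
python3 -c "
from h import *
go([461.7,272.2,144])"
```

```text
clock: 47.63
eef_pos: [463.2, 272.9, 145.9]
tcp_rot: [-1.57, 0.001, 1.568]
contact_force: [-0.4, 0.3, -4.0]
opening: 0.389
t 47.63 pos [463.2 272.9 145.9] rotdeg [-90.    0.   89.9] open 0.39 F [-0.4  0.3 -4. ] q [ 0.53  0.34  1.91 -0.    0.9  -1.04]
shift cm tool xyz [-0.07  0.19  0.14]
turn deg [-0.  -0.1 -0. ]
```

```bash
python3 -m crank '[[0,0,0,0,0.2,0,-0.7],[0,0,0,0,0.2,0,-0.7],[0,0,0,0,0.15,0,-0.7],[0,0,0,0,0.1,0,-0.7],[0,0,0,0,0,0,-0.7],[0,0,0,0,0,0,-0.7],[0,0,0,0,0,0,-0.7],[0,0,0,0,0,0,-0.7],[0,0,0,0,0,0,-0.7],[0,0,0,0,0,0,-0.7]]'
python3 -c "
from h import *
go([461.7,272.2,144])"
```

```text
clock: 48.47
eef_pos: [465.6, 274.0, 144.4]
tcp_rot: [-1.576, -0.001, 1.569]
contact_force: [-0.3, -0.1, -3.3]
opening: 0.385
t 48.47 pos [465.6 274.  144.4] rotdeg [-90.3  -0.1  89.9] open 0.38 F [-0.3 -0.1 -3.3] q [ 0.53  0.34  1.91 -0.    0.89 -1.04]
shift cm tool xyz [-0.18  0.04  0.39]
turn deg [ 0.3 -0.1  0.1]
```

```bash
python3 -m crank '[[0.3,0,0,0,0.2,0.2,-0.7],[0,0,0,0,0.2,0.1,-0.7],[0,0,0,0,0.2,0,-0.7],[0,0,0,0,0.2,0,-0.7],[0,0,0,0,0,0,-0.7],[0,0,0,0,0,0,-0.7],[0,0,0,0,0,0,-0.7],[0,0,0,0,0,0,-0.7],[0,0,0,0,0,0,-0.7],[0,0,0,0,0,0,-0.7]]'
python3 -c "
from h import *
go([461.7,272.2,144]);cv2.imwrite('pics/w32.png',cams.grab_frame('wrist'))"
```

```text
clock: 49.3
eef_pos: [467.7, 275.1, 144.1]
tcp_rot: [-1.581, -0.003, 1.571]
contact_force: [0.2, -0.6, 0.7]
opening: 0.391
t 49.30 pos [467.7 275.1 144.1] rotdeg [-90.6  -0.2  90. ] open 0.39 F [ 0.2 -0.6  0.7] q [ 0.53  0.34  1.9  -0.    0.89 -1.04]
shift cm tool xyz [-0.29  0.01  0.6 ]
turn deg [ 0.6 -0.   0.2]
```

View pics/w32.png

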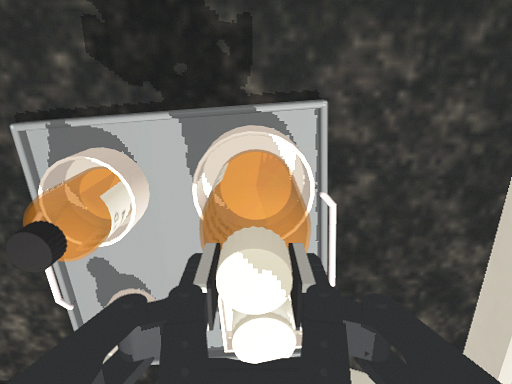

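```bash
python3 -m crank '[[0.3,0,0,-0.1,-0.1,0.2,-0.7],[0.2,0,0,-0.1,0,0.2,-0.7],[0,0,0,0,0,0.1,-0.7],[0,0,0,0,0,0,-0.7],[0,0,0,0,0,0,-0.7],[0,0,0,0,0,0,-0.7],[0,0,0,0,0,0,-0.7],[0,0,0,0,0,0,-0.7],[0,0,0,0,0,0,-0.7],[0,0,0,0,0,0,-0.7]]'
python3 -c "
from h import *
go([461.7,272.2,144])"
```

```text
clock: 50.18
eef_pos: [461.7, 272.7, 144.6]
tcp_rot: [-1.57, -0.003, 1.571]
contact_force: [-0.0, 0.2, -3.4]
opening: 0.389
t 50.18 pos [461.7 272.7 144.6] rotdeg [-90.   -0.2  90. ] open 0.39 F [-0.   0.2 -3.4] q [ 0.53  0.33  1.91  0.    0.9  -1.04]
shift cm tool xyz [-0.05  0.06 -0.  ]
turn deg [-0.  -0.   0.2]
```

```bash
python3 -m crank '[[0,0,0,0,0.15,0,-0.7],[0,0,0,0,0.1,0,-0.7],[0,0,0,0,0,0,-0.1],[0,0,0,0,0,0,0.2],[0,0,0,0,0,0,0.5],[0,0,0,0,0,0,0.5],[0,0,0,0,-0.4,0,0.5],[0,0,0,0,-0.8,0,0.5],[0,0,0,0,-1.2,0,0.5],[0,0,0,0,-1.5,0,0.5]]'
python3 -m crank '[[0,0,0,0,-2,0,0.5],[0,0,0,0,-2.5,0,1],[0,0,0,0,-2.5,0,1],[0,0,0,-2,-2,0,1],[0,0,0,-3,-1,0,1],[0,0,0,-3.5,0,0,1],[0,0,0,-3.5,0,0,1],[0,0,0,-3.5,0,0,1],[0,0,0,-3.5,0,0,1],[0,0,0,-3,0,0,1]]'
python3 -m crank '[[0,0,0,-3.5,0,0,1],[0,0,0,-3.5,0,0,1],[0,0,0,-3.5,0,0,1],[0,0,0,-3.5,0,0,1],[0,0,0,-3.5,0,0,1],[0,0,0,-2.5,0,0,1],[0,0,0,-1,0,0,1],[0,0,0,0,0,0,1],[0,0,0,0,0,0,1],[0,0,0,0,0,0,1]]'
python3 -c "
from h import *
state()
for n in ('top','scene'):cv2.imwrite('pics/f_%s.png'%n,cams.grab_frame(n))
t=cv2.imread('pics/f_top.png');cv2.imwrite('pics/f_topc.png',cv2.resize(t[125:245,105:235],None,fx=5,fy=5,interpolation=cv2.INTER_CUBIC))"
```

```text
clock: 51.02
eef_pos: [462.6, 273.1, 184.1]
tcp_rot: [-1.571, -0.003, 1.571]
contact_force: [-0.1, -0.2, -0.2]
opening: 0.751
clock: 51.85
eef_pos: [464.4, 50.6, 299.5]
tcp_rot: [-1.585, -0.009, 1.58]
contact_force: [1.0, 0.4, -0.2]
opening: 1.0
clock: 52.68
eef_pos: [464.0, -174.0, 305.3]
tcp_rot: [-1.593, -0.007, 1.574]
contact_force: [0.0, -0.8, -0.1]
opening: 1.001
t 52.68 pos [ 464.  -174.   305.3] rotdeg [-91.3  -0.4  90.2] open 1.00 F [ 0.  -0.8 -0.1] q [-0.37  0.08  1.84  0.02  1.2  -1.95]
```

View pics/f_topc.png

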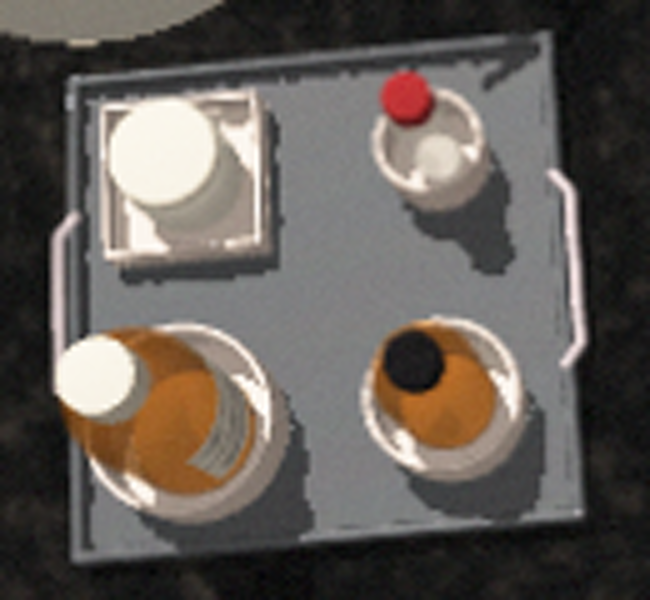

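View pics/f_scene.png

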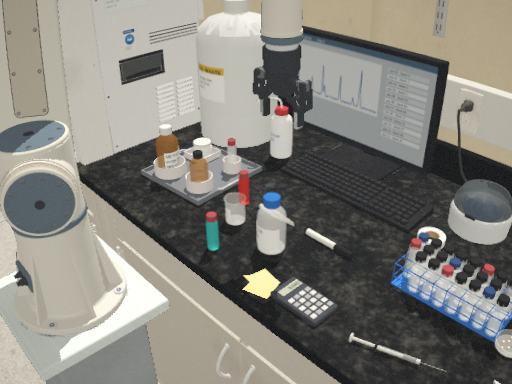

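View pics/f_top.png

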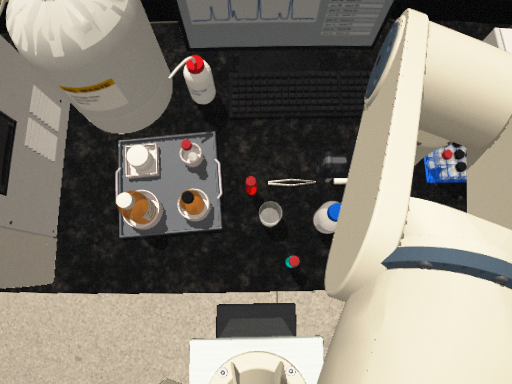

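```bash
python3 -c "
from h import *
T=V('top');f=lambda x,y,z:np.round(onz(T,((x+.5)/5+104.5,(y+.5)/5+124.5),z),1)
print('large',f(97,377,155),'wide 461.7 272.2; small',f(414,361,115),'med 471.1 144.1; vial',f(407,98,105),f(437,157,10),'nar 600.7 152.8; jar',f(163,151,59))
a=cv2.imread('pics/scene0.png');b=cv2.imread('pics/f_scene.png')
d=cv2.absdiff(a,b).max(2);print('beaker/clear diff',(d[185:228,222:248]>40).sum(),(d[190:255,255:288]>40).sum())"
```

```text
large [460.4 273.9 155. ] wide 461.7 272.2; small [473.1 144.7 115. ] med 471.1 144.1; vial [600.7 152.5 105. ] [602.8 154.2  10. ] nar 600.7 152.8; jar [593.3 282.   59. ]
beaker/clear diff 0 103
```

```bash
python3 -c "
from h import *
a=cv2.imread('pics/scene0.png');b=cv2.imread('pics/f_scene.png')
y,x=np.where(cv2.absdiff(a,b).max(2)[190:255,255:288]>40);print(x.min()+255,x.max()+255,y.min()+190,y.max()+190)
for i in(a,b):
  m=cv2.inRange(i,(120,0,0),(255,120,80));m[:190]=0;m[212:]=0;print(cv2.moments(m,True)['m10']/m.astype(bool).sum(),cv2.moments(m,True)['m01']/m.astype(bool).sum())
cv2.imwrite('pics/fc.png',cv2.resize(np.hstack([a[185:260,220:300],b[185:260,220:300]]),None,fx=4,fy=4))"
```

```text
274 287 190 205
271.1679389312977 202.77862595419847
271.6231884057971 202.07971014492753
```

View pics/fc.png

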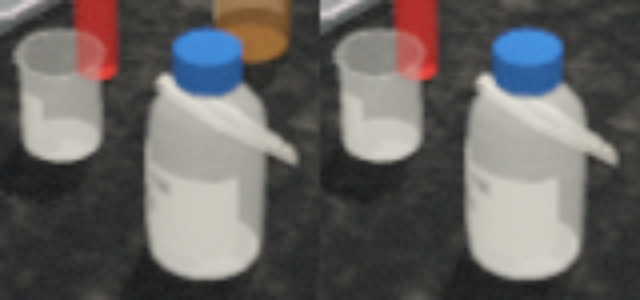

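The clear bottle and beaker have not moved. The differing pixels are the small amber bottle, which is no longer behind them. Handing in.

```bash
python3 -c "
from h import *
print(order.sign_off())"
```

```text
the job is handed in; nothing more can be done
None
```

The kit is packed and handed in at about 53 s: jar in the square box, vial in the narrow cup, small amber bottle in the medium cup and large amber bottle in the wide cup. `sign_off` gives no verdict, so whether it passed rests on the checks below.

- **Position:** In the last top view, each cap or lid measured within about 3 mm of its cup's centre. The limits are 14 to 16 mm.
- **Upright and down:** All four stand upright in that view. The vial's cap and underside agree to about 3 mm. Each was on the floor, or within about a millimetre of it, when I let go, going by the gripper height and mostly by the wrist force.
- **Left alone:** The clear bottle and beaker look the same in the before and after scene pictures. One check first disagreed: 103 pixels differed around the clear bottle. They were the small amber bottle, which had stood behind it.
- **Large bottle:** It drifted about 6 mm off centre while I was pressing it down. I moved it back to centre before releasing it.
- **Not checked:** I did not measure the speeds of the four items after release. At hand-in the gripper was empty and clear of everything.

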